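# Pack the stirring kit: middle-size cups, bars and lid

### The job

Pack the middle-size stirring kit on the round white mat. First stand all the middle-size cups in the middle of the mat as one stack, one nested in another, fully down and upright; then take all the middle-length stir bars out of the pocket tray and lay them in the top cup, well below its rim; last, cover the top cup with the lid that fits it, sitting flat on the rim. Leave the smaller and larger cups, bars and lids where they are and do not knock over the paper roll.

Things in the scene. Friction and masses are not known exactly. Their poses are not given: they have to be found in the camera images.
- mat: round white paper mat 100 mm across, 3 mm thick, fixed to the bench; origin: centre of its underside
- cup_1: middle-size cup, wanted; 3 or 4 are present; one nested in another stands on its inner floor, 18 mm higher, with about 2 mm of play: plain tapered stainless cup with a heavy bottom, 68 mm across the rim, 40 mm across the foot, 54 mm tall, wall 2 mm, inner floor 18 mm above the underside. Origin: centre of the underside, z up along its axis
- cup_2: middle-size cup, wanted; 3 or 4 are present; one nested in another stands on its inner floor, 18 mm higher, with about 2 mm of play: plain tapered stainless cup with a heavy bottom, 68 mm across the rim, 40 mm across the foot, 54 mm tall, wall 2 mm, inner floor 18 mm above the underside. Origin: centre of the underside, z up along its axis
- cup_3: middle-size cup, wanted; 3 or 4 are present; one nested in another stands on its inner floor, 18 mm higher, with about 2 mm of play: plain tapered stainless cup with a heavy bottom, 68 mm across the rim, 40 mm across the foot, 54 mm tall, wall 2 mm, inner floor 18 mm above the underside. Origin: centre of the underside, z up along its axis
- cup_4: middle-size cup, wanted; 3 or 4 are present; one nested in another stands on its inner floor, 18 mm higher, with about 2 mm of play: plain tapered stainless cup with a heavy bottom, 68 mm across the rim, 40 mm across the foot, 54 mm tall, wall 2 mm, inner floor 18 mm above the underside. Origin: centre of the underside, z up along its axis
- cup_small: smaller cup, not for this stack: plain tapered stainless cup with a heavy bottom, 54 mm across the rim, 30 mm across the foot, 46 mm tall, wall 2 mm, inner floor 18 mm above the underside. Origin: centre of the underside, z up along its axis
- cup_large: larger cup, not for this stack: plain tapered stainless cup with a heavy bottom, 80 mm across the rim, 48 mm across the foot, 60 mm tall, wall 2 mm, inner floor 18 mm above the underside. Origin: centre of the underside, z up along its axis
- bar_tray: grey tray 125 x 175 mm fixed to the bench, 2 x 4 shallow pockets (about 55 x 38 mm), pocket floor 5 mm above the bench, rim and ribs only 3 mm higher than that; origin: centre of its underside, x along the pockets' length
- bar_1: middle-length bar, wanted; 3 or 4 of these are present: white octagonal stir bar, 28 mm long, 10 mm across flats, lying in a pocket of the tray; a cup has room for four side by side in two layers, but four piled singly hold its lid up. Origin: middle of the flat it was lying on at the start, 5 mm below its own axis; x along its length
- bar_2: middle-length bar, wanted; 3 or 4 of these are present: white octagonal stir bar, 28 mm long, 10 mm across flats, lying in a pocket of the tray; a cup has room for four side by side in two layers, but four piled singly hold its lid up. Origin: middle of the flat it was lying on at the start, 5 mm below its own axis; x along its length
- bar_3: middle-length bar, wanted; 3 or 4 of these are present: white octagonal stir bar, 28 mm long, 10 mm across flats, lying in a pocket of the tray; a cup has room for four side by side in two layers, but four piled singly hold its lid up. Origin: middle of the flat it was lying on at the start, 5 mm below its own axis; x along its length
- bar_4: middle-length bar, wanted; 3 or 4 of these are present: white octagonal stir bar, 28 mm long, 10 mm across flats, lying in a pocket of the tray; a cup has room for four side by side in two layers, but four piled singly hold its lid up. Origin: middle of the flat it was lying on at the start, 5 mm below its own axis; x along its length
- bar_short: shorter bar, to be left: white octagonal stir bar, 18 mm long, 10 mm across flats, lying in a pocket of the tray; a cup has room for four side by side in two layers, but four piled singly hold its lid up. Origin: middle of the flat it was lying on at the start, 5 mm below its own axis; x along its length
- bar_long_1: longer bar, to be left: white octagonal stir bar, 38 mm long, 10 mm across flats, lying in a pocket of the tray; a cup has room for four side by side in two layers, but four piled singly hold its lid up. Origin: middle of the flat it was lying on at the start, 5 mm below its own axis; x along its length
- bar_long_2: longer bar, to be left: white octagonal stir bar, 38 mm long, 10 mm across flats, lying in a pocket of the tray; a cup has room for four side by side in two layers, but four piled singly hold its lid up. Origin: middle of the flat it was lying on at the start, 5 mm below its own axis; x along its length
- lid: the lid that fits the 68 mm cups; seated, its disc rests on the rim and its origin is 5 mm below the rim: steel lid, disc 72 mm across, 4 mm thick; tapered plug below (57.0 mm across at its top, 53.0 mm at its bottom, 5 mm deep); black knob above (16 mm across, from 9 to 27 mm above the origin). Origin: centre of the plug's underside, on which it lies, z up
- lid_small: lid of a smaller size, to be left: steel lid, disc 58 mm across, 4 mm thick; tapered plug below (43.0 mm across at its top, 39.0 mm at its bottom, 5 mm deep); black knob above (16 mm across, from 9 to 27 mm above the origin). Origin: centre of the plug's underside, on which it lies, z up
- lid_large: lid of a larger size, to be left: steel lid, disc 84 mm across, 4 mm thick; tapered plug below (69.0 mm across at its top, 65.0 mm at its bottom, 5 mm deep); black knob above (16 mm across, from 9 to 27 mm above the origin). Origin: centre of the plug's underside, on which it lies, z up
- tissue_roll: white paper roll standing on the bench, 54 mm across, 100 mm tall, a bystander; origin: centre of its underside
- timer: small orange timer lying on the bench, 45 x 65 x 18 mm, a bystander; origin: centre of its underside

How it is judged:
On the way, in this order (a step that is already met when the one before it is completed fails the run):
1. every middle-size cup present is in one nested stack on the mat, upright and let go (horizontal distance between each of cup_1, cup_2, cup_3, cup_4 and mat below 0.025 m and height (world z) of each of cup_1, cup_2, cup_3, cup_4 below 0.062 m and angle between each of cup_1, cup_2, cup_3, cup_4's own z axis and vertical below 0.12 rad and horizontal distance between cup_1 and cup_2 below 0.012 m and horizontal distance between each of cup_1, cup_2 and cup_3 below 0.012 m and horizontal distance between each of cup_1, cup_2, cup_3 and cup_4 below 0.012 m and contact force between the fingers and cup_1 below 0.05 N and contact force between the fingers and cup_2 below 0.05 N and contact force between the fingers and cup_3 below 0.05 N and contact force between the fingers and cup_4 below 0.05 N), for 0.3 s.
2. every middle-length bar present lies in the top cup of the stack (horizontal distance between each of cup_1, cup_2, cup_3, cup_4 and mat below 0.025 m and height (world z) of each of cup_1, cup_2, cup_3, cup_4 below 0.062 m and angle between each of cup_1, cup_2, cup_3, cup_4's own z axis and vertical below 0.12 rad and horizontal distance between cup_1 and cup_2 below 0.012 m and horizontal distance between each of cup_1, cup_2 and cup_3 below 0.012 m and horizontal distance between each of cup_1, cup_2, cup_3 and cup_4 below 0.012 m and height (world z) of each of bar_1, bar_2, bar_3, bar_4 below 0.108 m and horizontal distance between each of bar_1, bar_2, bar_3, bar_4 and cup_1 below 0.032 m and z of each of bar_1, bar_2, bar_3, bar_4 in the frame of cup_1 above 0.013 m and horizontal distance between each of bar_1, bar_2, bar_3, bar_4 and cup_2 below 0.032 m and z of each of bar_1, bar_2, bar_3, bar_4 in the frame of cup_2 above 0.013 m and horizontal distance between each of bar_1, bar_2, bar_3, bar_4 and cup_3 below 0.032 m and z of each of bar_1, bar_2, bar_3, bar_4 in the frame of cup_3 above 0.013 m and horizontal distance between each of bar_1, bar_2, bar_3, bar_4 and cup_4 below 0.032 m and z of each of bar_1, bar_2, bar_3, bar_4 in the frame of cup_4 above 0.013 m), for 0.2 s.
At the end, for the whole second after the job is handed in: All middle cups in one upright nested stack on the mat (axes within 12 mm of each other, 25 mm of the mat's centre, tilt under 0.12 rad), all middle bars in the top cup, the middle lid seated on it (14 mm, 0.1 rad, 4 mm up); other cups, bars and lids within 60 mm of their starts; all let go (all of step 2 and angle between lid's own z axis and vertical below 0.1 rad and linear speed of lid below 0.02 m/s and height (world z) of lid below 0.115 m and z of lid in the frame of cup_1 above 0.044 m and horizontal distance between lid and cup_1 below 0.014 m and z of lid in the frame of cup_2 above 0.044 m and horizontal distance between lid and cup_2 below 0.014 m and z of lid in the frame of cup_3 above 0.044 m and horizontal distance between lid and cup_3 below 0.014 m and z of lid in the frame of cup_4 above 0.044 m and horizontal distance between lid and cup_4 below 0.014 m and (z of lid in the frame of cup_1 below 0.0535 m or z of lid in the frame of cup_2 below 0.0535 m or z of lid in the frame of cup_3 below 0.0535 m or z of lid in the frame of cup_4 below 0.0535 m) and distance of each of cup_small, cup_large, bar_short, bar_long_1, bar_long_2, lid_small, lid_large from where it was at the start of the episode below 0.06 m); the robot touches nothing.
It fails at once if the paper roll is knocked over (angle between tissue_roll's own z axis and vertical above 0.6 rad).
Of cup_1, cup_2, cup_3, cup_4 only 3 to 4 are there at a start; the rules pass over those that are not, and their reading is None.
Of bar_1, bar_2, bar_3, bar_4 only 3 to 4 are there at a start; the rules pass over those that are not, and their reading is None.
At some moment in a run one of cup_1, cup_2, cup_3, cup_4, lid may be knocked a few centimetres aside while the robot is not near it.
Once in a run the grip may slacken for a moment while it holds something.
It also fails if it takes over 192 s, if anything falls off the work surface, if the arm or the gripper's body presses on something with over 40 N, if the wrist force passes 120 N, or if a joint passes its speed limit or range.

### The arm

A 7-joint arm with a two-finger parallel gripper is mounted at the origin on the work surface. World frame = base frame: x ahead of the robot, y to its left, z up, the work surface at z = 0. Lengths are in m, angles in rad, forces in N, time in s.
With the tool pointing down it reaches from about 0.35 to 0.9 m from the base axis. Payload 8.1 kg.
Tool frame: the origin (TCP) lies at the very end of the fingers, on their centre line; the grasp point (between the pads) lies 19 mm behind it; x points along the fingers, y is the direction in which the jaws open and shut, and the axes are right-handed (so a half turn about x gives the same grasp; the last joint's range is limited). The gripper opens to 92 mm and grips with 3 to 60 N. Pads are 19 mm wide; open, the fingers measure 130 mm over their backs; the gripper's body (75 mm by 190 mm) begins 47 mm behind the grasp point.
Start: joints at [-1.328, 0.434, 0.025, 1.573, -0.012, 1.134, -0.075], TCP at [0.212, 0.588, 0.199] pointing down, gripper open.
Joint ranges: [-2.62, 2.62], [-0.44, 2.09], [-1.27, 1.32], [0.08, 2.57], [-1.32, 4.46], [0.12, 2], [-2.74, 2.74]. Speed limits (rad/s): [2.22, 2.22, 3.01, 3.01, 3.14, 3.14, 3.14].

### API

Orientations are given as a rotation vector (axis times angle).
In Python, from cell import arm gives the robot as it stands.
- The arm moves only by the tool servo_tool, never from a script. Its argument "plan" is a list of rows, each a list of 2 entries, a list of its own where there are three numbers: the shift along the world's x, y, z in cm, then the turn, a rotation vector about the world's x, y, z in degrees. A call has 1 to 12 rows; each row is the pose to reach, as a shift and turn from the pose measured when the call began; what a row does not reach only later rows make up. A row lasts 1/10 s, in which the tool goes at most 50 mm and 8.59 degrees, less where a joint would pass 70% of its speed; a pose out of reach is approached as far as the arm can. A call with a gripper value outside its range is refused whole. "grip" is the opening, from 0 (shut) to 1 (fully open), set as the call begins (left out, the last holds). The fingers move at their own pace and stop on an object; "squeeze" is the grip in N (left out, the last holds). Time passes only in rows, so rows that repeat a pose let the fingers close. It gives the time, the measured TCP pose, the force and the opening at its end, in the units of the state.
- arm.observe(): the state, without advancing time (a new reading comes with each control period).
- arm.get_image(name): name is "scene" or "top"; returns a dict with "frame" (480x640x3 uint8, blue, green, red), "fx", "fy", "cx", "cy" (pixels), "position" and "rotation" of the camera in the world. Camera axes: x right, y down, z forward; pixel columns grow to the right and rows downward; lengths in m; the calibration is good to about 2 mm. A picture is of the moment at which its call begins. There is no depth.
- arm.sign_off(): hands the job in, once; it reports no verdict.
Trained networks look in a picture, given as the dict that the camera call returned (one of the last four; its "shot" number tells which), for a name from the list of things; names that differ only in an ending like _2 or _b are one class to them, and where a whole thing is asked for, a point or a joint stands for the part that bears it (a point fixed in the world has none). Each returns a list of dicts, best first, with "score" (0 to 1); they miss things now and then, are a little off and sometimes report something else, mostly with a low value. They report only what shows in the picture. A call takes as long as a camera call.
- arm.search_frame(picture, query): "at" ([column, row] in pixels, amid what is visible of it).
- arm.trace(picture, query): "pixels" (480x640 bool, what is visible of it) and "at" ([column, row] in pixels, amid what is visible of it).
The state is a dict: "clock": time; "joints": joint angles; "dq": joint speeds; "joint_efforts": joint torques, N m; "position": TCP position; "ee_rot": TCP orientation; "force": force on the tool from outside, world axes, zero at the start; "ft_torque": the same for the moment, N m; "width": opening from 0.0 (shut) to 1.0 (fully open).
Only numpy, scipy, OpenCV 4.12 (cv2) and the standard library are available. Lean on these libraries where they do the work, as an engineer would, in place of code of your own. Each camera call takes 0.05 s, during which the arm holds its last target.

## Working session

There is one attempt and no reset: what is moved stays moved. The work goes in short steps, Python scripts to look and compute and a tool call to move; the robot and the scene stay as the last step left them, time stands still between calls to the robot, and variables do not carry over. Pictures are saved under pics/ and viewed, and the job is handed in when it is done.

Besides the shell and the picture viewer there is one more tool, called after ">>>" as name(argument=value, ...) on one line, values as JSON. servo_tool: Moves the arm, as the interface text tells. Its arguments: {"type":"object","properties":{"plan":{"type":"array","items":{"type":"array"}},"grip":{"type":"number"},"squeeze":{"type":"number"}},"required":["plan"]}

```bash
ls; mkdir -p pics
cat > h.py <<'E'
import numpy as np, cv2
from cell import arm
def ray(p,uv,z):
    R=np.array(p["rotation"]);
    if R.shape!=(3,3): R=cv2.Rodrigues(R.astype(float))[0]
    d=R@np.array([(uv[0]-p["cx"])/p["fx"],(uv[1]-p["cy"])/p["fy"],1.]); o=np.array(p["position"])
    return o+d*(z-o[2])/d[2]
def proj(p,X):
    R=np.array(p["rotation"]);
    if R.shape!=(3,3): R=cv2.Rodrigues(R.astype(float))[0]
    c=R.T@(np.array(X)-np.array(p["position"])); return np.array([p["cx"]+p["fx"]*c[0]/c[2],p["cy"]+p["fy"]*c[1]/c[2]])
E
python3 - <<'E'
from h import *
s=arm.observe(); print(s)
for n in("scene","top"):
    p=arm.get_image(n); cv2.imwrite(f"pics/{n}0.png",p["frame"]); print(n,p["fx"],p["fy"],p["cx"],p["cy"],p["position"],p["rotation"])
    for q in["mat","cup_1","cup_small","cup_large","bar_tray","bar_1","bar_short","bar_long_1","lid","lid_small","lid_large","tissue_roll","timer"]:
        print(q,[(np.round(d["at"]).tolist(),round(d["score"],2),np.round(ray(p,d["at"],0.0)[:2],3).tolist()) for d in arm.search_frame(p,q)])
E
```

```text
pics
{'clock': 0.0, 'joints': array([-1.32763646,  0.43522727,  0.02497526,  1.57407037, -0.01160557,
        1.133996  , -0.07508706]), 'dq': array([ 0.0015285 ,  0.00254132,  0.00065745,  0.00032917,  0.00037126,
       -0.00031379,  0.00046374]), 'joint_efforts': array([ 9.32301518e-04, -6.67851591e+01,  9.85271707e-01, -3.14454675e+01,
       -6.05682191e-02,  4.30976506e-02,  1.53391925e-04]), 'position': array([0.2116926 , 0.58748291, 0.1984527 ]), 'ee_rot': array([ 0.27014446,  1.55383999, -0.27258978]), 'force': array([ 0.06471524,  0.12085591, -0.45898302]), 'ft_torque': array([-0.00074942, -0.02325598, -0.00693046]), 'width': 1.002867425974876}
scene 517.1479467665599 517.1479467665599 321.0497399517783 236.03342505460114 [ 1.1298244  -0.60223639  0.73980999] [-2.12145824 -0.86579945  0.39175958]
mat [([285.0, 235.0], 0.64, [0.453, -0.007])]
cup_1 [([402.0, 238.0], 0.76, [0.647, 0.171]), ([383.0, 203.0], 0.57, [0.531, 0.248]), ([408.0, 176.0], 0.57, [0.503, 0.385]), ([164.0, 297.0], 0.28, [0.427, -0.303])]
cup_small [([354.0, 168.0], 0.62, [0.377, 0.316])]
cup_large [([344.
[... 1152 characters left out ...]
.472, -0.245]), ([332.0, 182.0], 0.59, [0.666, -0.005])]
bar_1 [([442.0, 269.0], 0.66, [0.498, -0.223]), ([444.0, 302.0], 0.65, [0.434, -0.227]), ([278.0, 238.0], 0.44, [0.551, 0.098])]
bar_short [([481.0, 268.0], 0.5, [0.5, -0.299]), ([436.0, 176.0], 0.46, [0.682, -0.213])]
bar_long_1 [([422.0, 301.0], 0.61, [0.434, -0.184]), ([470.0, 301.0], 0.58, [0.436, -0.277])]
lid [([438.0, 177.0], 0.67, [0.679, -0.217])]
lid_small [([335.0, 179.0], 0.86, [0.671, -0.012]), ([489.0, 298.0], 0.42, [0.442, -0.314])]
lid_large [([386.0, 184.0], 0.74, [0.663, -0.114])]
tissue_roll [([194.0, 155.0], 0.94, [0.715, 0.27])]
timer [([422.0, 305.0], 0.68, [0.426, -0.185]), ([146.0, 184.0], 0.63, [0.654, 0.362])]
```

Run:
```python
import cv2
a=cv2.imread("pics/top0.png")
cv2.imwrite("pics/topA.png",cv2.resize(a[130:330,100:360],None,fx=3,fy=3,interpolation=cv2.INTER_CUBIC)[:600,:780])
cv2.imwrite("pics/topB.png",cv2.resize(a[220:350,390:520],None,fx=4.6,fy=4.6,interpolation=cv2.INTER_CUBIC))
```

```text
(no output)
```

View pics/top0.png

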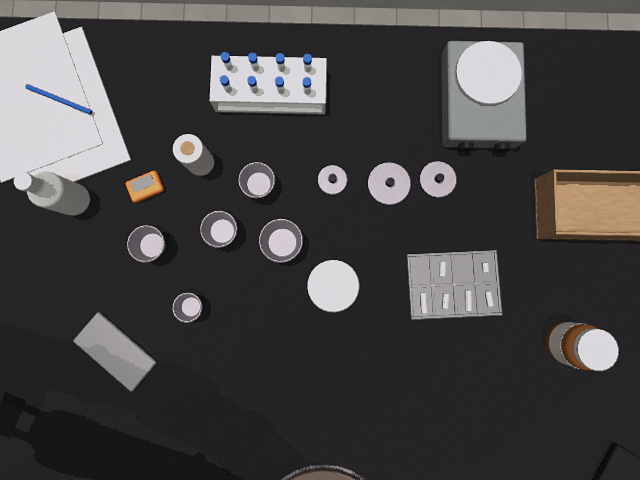

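View pics/scene0.png

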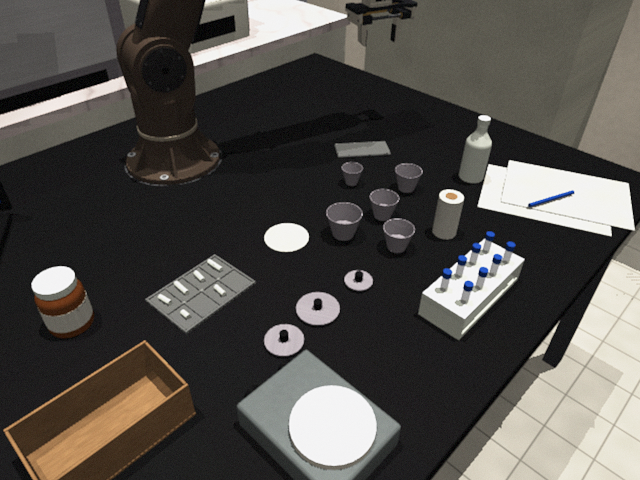

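View pics/topB.png

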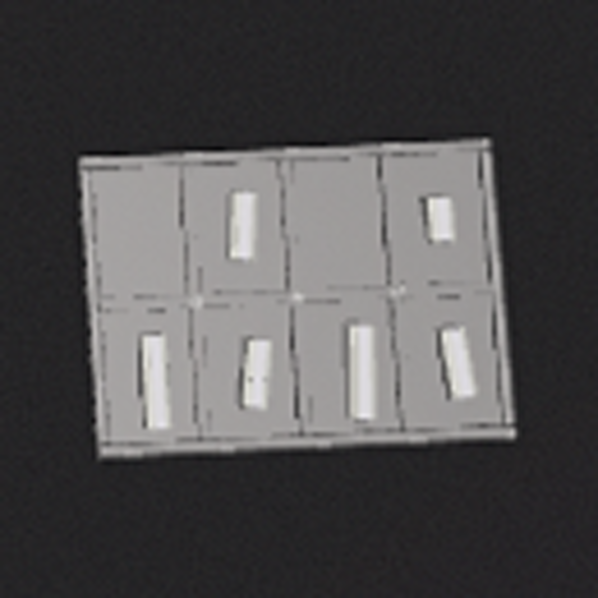

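View pics/topA.png

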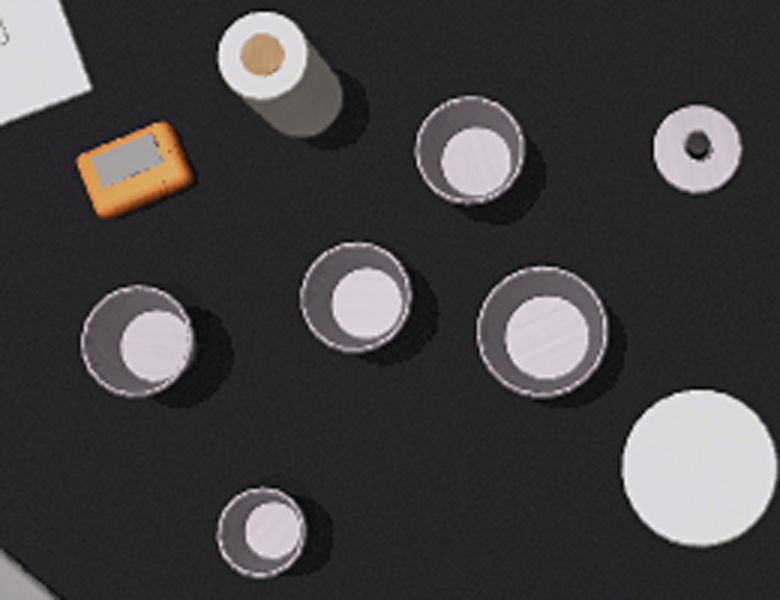

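The top view shows three middle cups at about px (147,244), (219,230) and (257,180). The large cup is at (281,241), the small one at (187,307) and the mat at (333,286). The middle lid is rightmost at (438,179). The middle bars are at about (442,269), (446,301) and (489,299). Next I measure these precisely.

```bash
cat >> h.py <<'E'
from scipy.optimize import least_squares
from scipy.spatial.transform import Rotation as Ro
def circ(p,mask,z,r=None):
    """robust circle at height z from mask outer contour"""
    c=max(cv2.findContours(mask.astype(np.uint8),cv2.RETR_EXTERNAL,cv2.CHAIN_APPROX_NONE)[0],key=cv2.contourArea)[:,0]
    X=np.array([ray(p,u,z)[:2] for u in c]); m=X.mean(0)
    if r: f=lambda q:np.hypot(*(X-q[:2]).T)-r; q0=m
    else: f=lambda q:np.hypot(*(X-q[:2]).T)-q[2]; q0=[*m,.03]
    s=least_squares(f,q0,loss="soft_l1",f_scale=.001)
    return s.x,np.abs(f(s.x)).mean()
def tr(p,q,uv=None):
    L=arm.trace(p,q)
    if uv is not None: L=[d for d in L if np.hypot(*(np.array(d["at"])-uv))<15]
    return L
def tool():
    s=arm.observe(); R=Ro.from_rotvec(s["ee_rot"]).as_matrix()
    j=R[:,1]; print("t",round(s["clock"],2),"pos",np.round(s["position"]*100,2),"xaxis",np.round(R[:,0],3),"jaw deg",round(np.degrees(np.arctan2(j[1],j[0])),1),"w",round(s["width"]*92,1),"F",np.round(s["force"],1)); return s
E
python3 - <<'E'
from h import *
tool()
p=arm.get_image("top")
for q,z,r in[("mat",.003,None),("cup_1",.054,None),("cup_large",.06,None),("cup_small",.046,None),("lid",.009,None),("lid_large",.009,None),("lid_small",.009,None)]:
    for d in arm.trace(p,q):
        x,e=circ(p,d["pixels"],z); print(q,np.round(d["at"]),round(d["score"],2),np.round(x*100,2),"err",round(e*1000,2), d["pixels"].sum())
for q in("bar_1","bar_short","bar_long_1"):
    for d in arm.trace(p,q):
        c=cv2.findContours(d["pixels"].astype(np.uint8),0,1)[0]; c=max(c,key=len)[:,0]
        X=np.array([ray(p,u,.013)[:2]*1000 for u in c],np.float32); print(q,np.round(d["at"]),round(d["score"],2),[np.round(v,1) for v in cv2.minAreaRect(X)])
E
```

```text
t 1.4 pos [21.19 58.8  19.93] xaxis [ 0.  0. -1.] jaw deg 70.2 w 91.7 F [-0.9 -0.7  0.5]
mat [331. 285.] 0.87 [46.18 -1.05  4.93] err 0.53 2120
mat [279. 239.] 0.55 [54.74  9.36  4.21] err 0.68 1519
mat [444. 299.] 0.44 [ 43.62 -22.86   0.96] err 2.96 82
cup_1 [254. 180.] 0.86 [65.54 13.81  3.3 ] err 0.58 1009
cup_1 [146. 242.] 0.69 [53.21 33.79  3.31] err 0.71 1069
cup_1 [216. 233.] 0.64 [56.18 20.53  3.33] err 0.55 1064
cup_large [276. 241.] 0.95 [54.24  8.94  3.81] err 0.57 1405
cup_small [193. 153.] 0.59 [70.47 26.08  3.77] err 5.15 1118
cup_small [188. 307.] 0.58 [41.69 25.75  2.55] err 0.47 654
cup_small [216. 230.] 0.49 [56.33 20.63  3.27] err 0.53 1010
lid_large [388. 185.] 0.76 [ 66.48 -11.82   3.99] err 0.61 1324
lid_large [489. 296.] 0.44 [ 44.36 -31.07   0.96] err 2.85 87
lid_small [333. 179.] 0.85 [66.94 -0.56  2.81] err 0.42 666
bar_1 [488. 297.] 0.54 [array([ 443.4, -309.5]), array([25.4, 11.4]), np.float64(10.4)]
bar_long_1 [423. 303.] 0.53 [array([ 430.8, -184.3]), array([ 9.6, 34.1]), np.float64(89.7)]
bar_long_1 [471. 300.] 0.52 [array([ 437.2, -267.7]), array([11.5, 36.3]), np.float64(89.1)]
```

>>> servo_tool(plan=[[[10,-11,0],[0,0,-8]],[[20,-22,-2],[0,0,-16]],[[35,-38.3,-6],[0,0,-25]],[[35,-38.3,-6],[0,0,-25]],[[35,-38.3,-6],[0,0,-25]],[[35,-38.3,-6],[0,0,-25]],[[35,-38.3,-6],[0,0,-25]],[[35,-38.3,-6],[0,0,-25]],[[35,-38.3,-6],[0,0,-25]],[[35,-38.3,-6],[0,0,-25]],[[35,-38.3,-6],[0,0,-25]],[[35,-38.3,-6],[0,0,-25]]], grip=1, squeeze=20)

```text
clock: 3.15
position: [0.5644, 0.2002, 0.1388]
ee_rot: [0.615, 1.48, -0.618]
force: [-0.2, 0.8, 0.2]
width: 1.0
```

Run:
```python
from h import *
tool()
p=arm.get_image("scene"); cv2.imwrite("pics/s1.png",p["frame"])
```

```text
t 3.15 pos [56.44 20.02 13.88] xaxis [ 0.001 -0.002 -1.   ] jaw deg 44.8 w 92.0 F [-0.2  0.8  0.2]
```

View pics/s1.png

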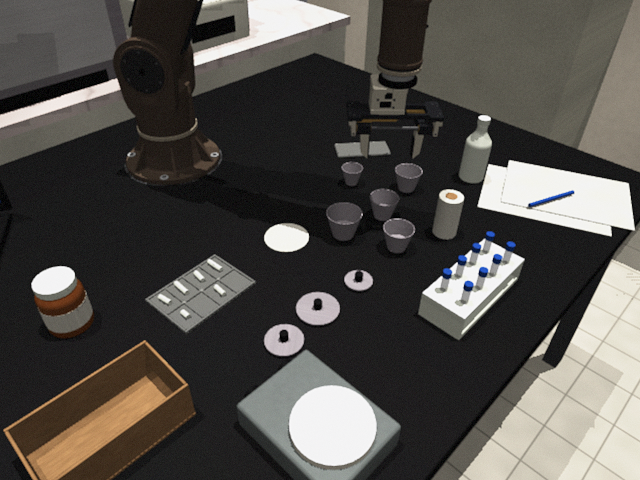

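The gripper is above the near middle cup (px 384,205), with its jaws clear of the neighbouring cups. Next it descends.

>>> servo_tool(plan=[[[-0.25,0.5,-3],[0,0,0]],[[-0.25,0.5,-6],[0,0,0]],[[-0.25,0.5,-9],[0,0,0]],[[-0.25,0.5,-9.9],[0,0,0]],[[-0.25,0.5,-9.9],[0,0,0]],[[-0.25,0.5,-9.9],[0,0,0]],[[-0.25,0.5,-9.9],[0,0,0]]])

```text
clock: 3.9
position: [0.5612, 0.2088, 0.0416]
ee_rot: [0.615, 1.48, -0.613]
force: [0.7, -0.8, 0.1]
width: 1.0
```

>>> servo_tool(plan=[[[0,0,0],[0,0,0]],[[0,0,0],[0,0,0]],[[0,0,0],[0,0,0]],[[0,0,0],[0,0,0]],[[0,0,0],[0,0,0]]], grip=0, squeeze=20)

```text
clock: 4.4
position: [0.5612, 0.2088, 0.0416]
ee_rot: [0.615, 1.48, -0.613]
force: [-0.7, -0.0, 0.2]
width: 0.613
```

Run:
```python
from h import *
tool()
p=arm.get_image("scene"); cv2.imwrite("pics/s2.png",cv2.resize(p["frame"][60:280,280:500],None,fx=2.5,fy=2.5))
```

```text
t 4.4 pos [56.12 20.88  4.16] xaxis [ 0.002  0.001 -1.   ] jaw deg 45.0 w 56.4 F [-0.7 -0.   0.2]
```

View pics/s2.png

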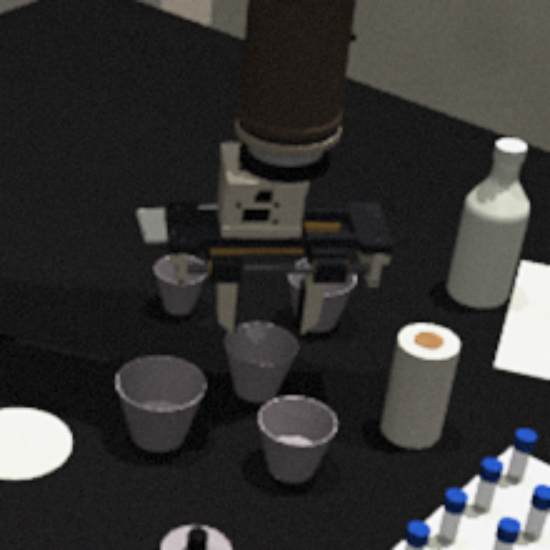

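Run:
```python
from h import *
s=tool()
p=arm.get_image("scene"); print(p["rotation"]); print("tcp px",proj(p,s["position"]), "cup rim px",proj(p,[.562,.205,.054]))
for x in arm.trace(p,"cup_1"):
  c,e=circ(p,x["pixels"],.054); print(x["at"],x["score"],np.round(c*100,2),e)
p=arm.get_image("top"); cv2.imwrite("pics/t2.png",cv2.resize(p["frame"][130:330,100:360],None,fx=3,fy=3)); print("tcp px",proj(p,s["position"]))
```

```text
t 4.45 pos [56.12 20.88  4.16] xaxis [ 0.002  0.001 -1.   ] jaw deg 45.0 w 52.4 F [-0.4  0.6  0.1]
[-2.12145824 -0.86579945  0.39175958]
tcp px [384.28914466 200.34058171] cup rim px [384.0047389  196.76209376]
[414.1, 181.6] 0.82 [66.37 33.91 10.91] 0.0077073222249404915
[401.0, 238.4] 0.74 [66.81 12.25  4.55] 0.008462362352597898
[384.8, 202.9] 0.68 [57.94 18.78  4.87] 0.010522277591433229
[317.7, 309.8] 0.47 [ 69.53 -14.84   3.83] 0.0006438717543770862
tcp px [217.23272982 229.51141859]
```

View pics/t2.png

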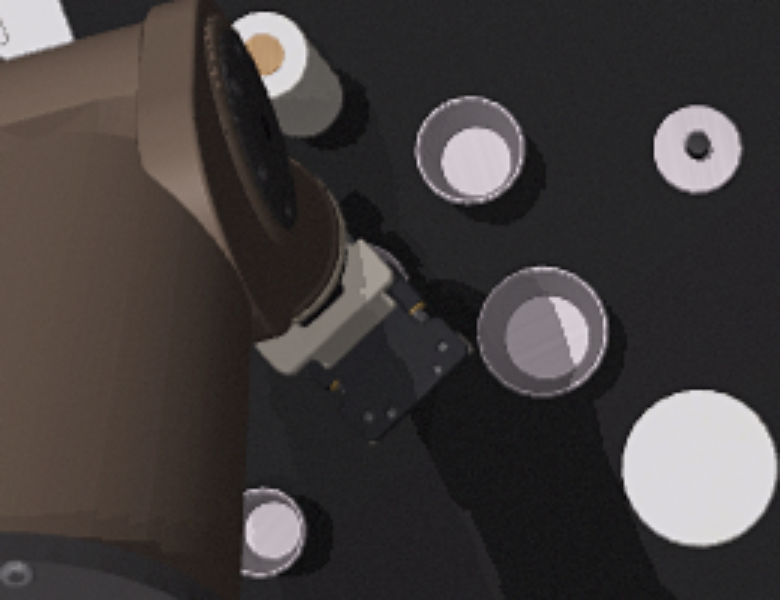

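The fingers closed to 52 mm and seem to pass behind the cup, so I open, lift, and check the calibration against the arm.

>>> servo_tool(plan=[[[0,0,0],[0,0,0]],[[0,0,0],[0,0,0]],[[0,0,0],[0,0,0]],[[0,0,0],[0,0,0]],[[0,0,4],[0,0,0]],[[0,0,8],[0,0,0]],[[0,0,8],[0,0,0]],[[0,0,8],[0,0,0]]], grip=1)

```text
clock: 5.4
position: [0.5618, 0.2091, 0.1224]
ee_rot: [0.616, 1.479, -0.611]
force: [0.2, 0.6, -1.0]
width: 0.994
```

Run:
```python
from h import *
s=tool()
for n in("scene","top"):
  p=arm.get_image(n); f=p["frame"].copy()
  R=Ro.from_rotvec(s["ee_rot"]).as_matrix()
  for k in(-.046,0,.046):
    for b in(0,-.066):
      u=proj(p,s["position"]+R[:,1]*k+R[:,0]*b); cv2.circle(f,tuple(int(round(v)) for v in u),1,(0,255,0),-1)
  for q,z in(("mat",.003),("lid_large",.009),("lid_small",.009),("cup_1",.054)):
    for x in arm.trace(p,q):
      c,e=circ(p,x["pixels"],z); print(n,q,np.round(x["at"]),round(x["score"],2),np.round(c*100,2),round(e*1000,2))
  cv2.imwrite(f"pics/{n}3.png",cv2.resize(f[40:280,280:500] if n=="scene" else f[130:330,100:360],None,fx=2.5,fy=2.5))
```

```text
t 5.4 pos [56.18 20.91 12.24] xaxis [ 0.004  0.002 -1.   ] jaw deg 45.0 w 91.4 F [ 0.2  0.6 -1. ]
scene lid_large [318. 308.] 0.98 [ 66.6  -11.97   4.08] 0.64
scene lid_large [218. 292.] 0.62 [ 49.7  -22.05   0.96] 3.03
scene lid_large [402. 236.] 0.26 [63.73 16.95  4.95] 9.21
scene lid_large [285. 338.] 0.17 [ 67.64 -21.54   3.52] 0.52
scene lid_small [361. 280.] 0.96 [67.24 -0.77  2.83] 0.8
scene cup_1 [400. 236.] 0.9 [66.65 12.2   4.39] 8.19
scene cup_1 [382. 202.] 0.88 [57.57 18.81  4.77] 9.56
scene cup_1 [411. 177.] 0.7 [54.79 31.55  4.9 ] 10.85
top mat [332. 287.] 0.71 [46.2  -1.08  4.83] 0.52
top lid_large [387. 186.] 0.7 [ 66.43 -11.79   4.05] 0.57
top lid_small [333. 178.] 0.84 [66.95 -0.58  2.77] 0.61
top cup_1 [254. 180.] 0.66 [65.61 13.78  3.26] 0.49
```

View pics/scene3.png

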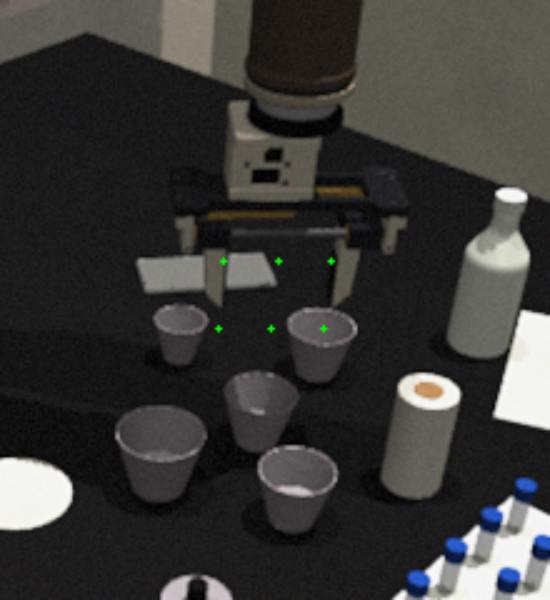

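View pics/top3.png

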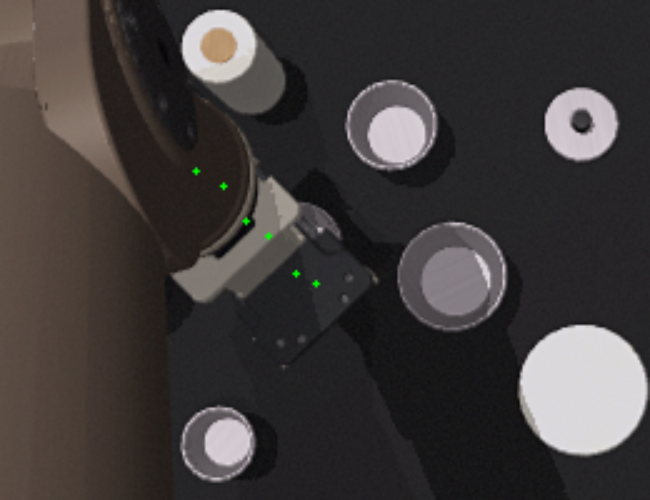

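Run:
```python
from h import *
s=tool()
R=Ro.from_rotvec(s["ee_rot"]).as_matrix(); print(np.round(R,3)); print(s["ee_rot"],s["position"],s["joints"])
for n in("scene","top"):
  p=arm.get_image(n); f=cv2.resize(p["frame"],None,fx=2.5,fy=2.5)
  o=s["position"]
  def L(a,b,c):
    A=proj(p,o+R@np.array(a))*2.5+1;B=proj(p,o+R@np.array(b))*2.5+1
    cv2.line(f,tuple(int(v) for v in A),tuple(int(v) for v in B),c,1)
  for k in(-1,1):
    for w in(-.0095,.0095):
      L((0,k*.046,w),(-.066,k*.046,w),(0,255,0)); L((0,k*.065,w),(-.066,k*.065,w),(0,255,255))
    for w in(-1,1): L((-.066,-.095,w*.0375),(-.066,.095,w*.0375),(0,0,255))
    L((-.066,k*.095,-.0375),(-.066,k*.095,.0375),(0,0,255))
  y0,x0=(100,700) if n=="scene" else (325,250)
  cv2.imwrite(f"pics/{n}4.png",f[y0:y0+500,x0:x0+650])
```

```text
t 5.9 pos [56.11 20.87 12.11] xaxis [ 0.002  0.    -1.   ] jaw deg 45.0 w 92.0 F [ 0.1  0.6 -0.2]
[[ 0.002  0.707  0.707]
 [ 0.     0.707 -0.707]
 [-1.     0.001  0.001]]
[ 0.61454953  1.48075121 -0.61336735] [0.56105019 0.20872555 0.1211439 ] [-0.61856418  0.46806008  0.24517797  1.75080691 -0.1356689   0.93774317
  0.46677516]
```

View pics/scene4.png

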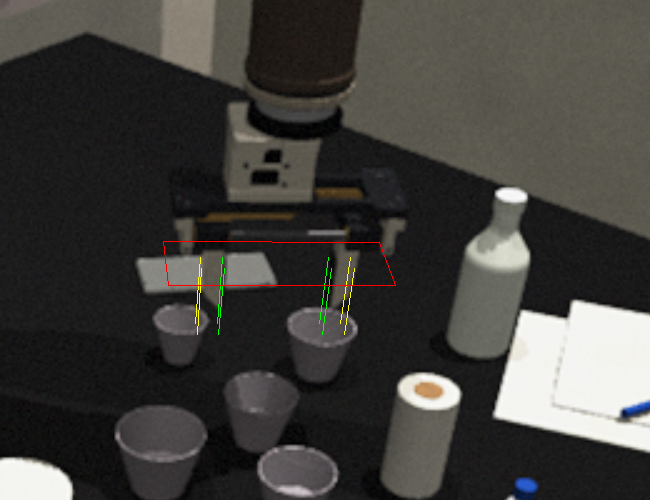

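View pics/top4.png

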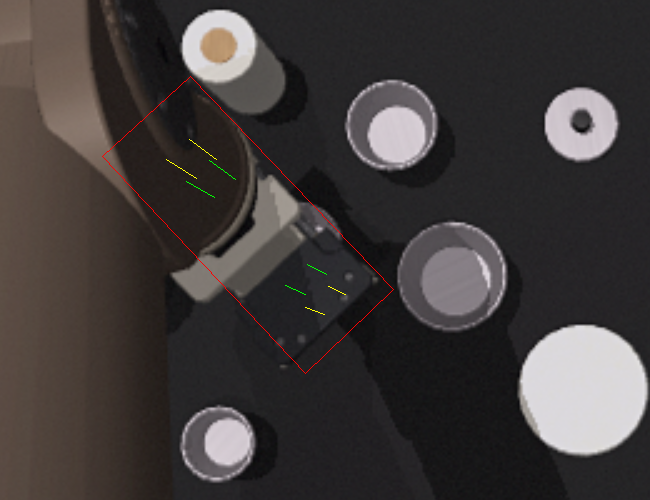

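```bash
cat >> h.py <<'E'
def overlay(p,s,off,sc,box,fn,ex=None):
  f=cv2.resize(p["frame"],None,fx=sc,fy=sc,interpolation=cv2.INTER_CUBIC)
  R=Ro.from_rotvec(s["ee_rot"]).as_matrix(); o=s["position"]+np.array(off); W=s["width"]*.046
  def L(a,b,c):
    A=(proj(p,o+R@np.array(a))+.5)*sc;B=(proj(p,o+R@np.array(b))+.5)*sc
    cv2.line(f,tuple(int(v) for v in A),tuple(int(v) for v in B),c,1)
  for k in(-1,1):
    for w in(-.0095,.0095):
      L((0,k*W,w),(-.066,k*W,w),(0,255,0)); L((0,k*(W+.019),w),(-.066,k*(W+.019),w),(0,255,255))
    L((0,k*W,-.0095),(0,k*W,.0095),(0,255,0))
    for w in(-1,1): L((-.066,-.095,w*.0375),(-.066,.095,w*.0375),(0,0,255))
    L((-.066,k*.095,-.0375),(-.066,k*.095,.0375),(0,0,255))
  x0,y0,x1,y1=[int(v*sc) for v in box]; cv2.imwrite(fn,f[y0:y1,x0:x1])
E
python3 - <<'E'
from h import *
s=tool()
p=arm.get_image("scene"); overlay(p,s,[0,0,0],6,(335,95,455,190),"pics/s5.png"); overlay(p,s,[0.01,0.013,0.003],6,(335,95,455,190),"pics/s5b.png")
p=arm.get_image("top"); overlay(p,s,[0.01,0.013,.003],4,(120,140,300,290),"pics/t5b.png")
E
```

```text
t 6.0 pos [56.12 20.88 12.14] xaxis [ 0.002  0.    -1.   ] jaw deg 45.0 w 92.1 F [ 0.   0.8 -0.2]
```

View pics/s5.png

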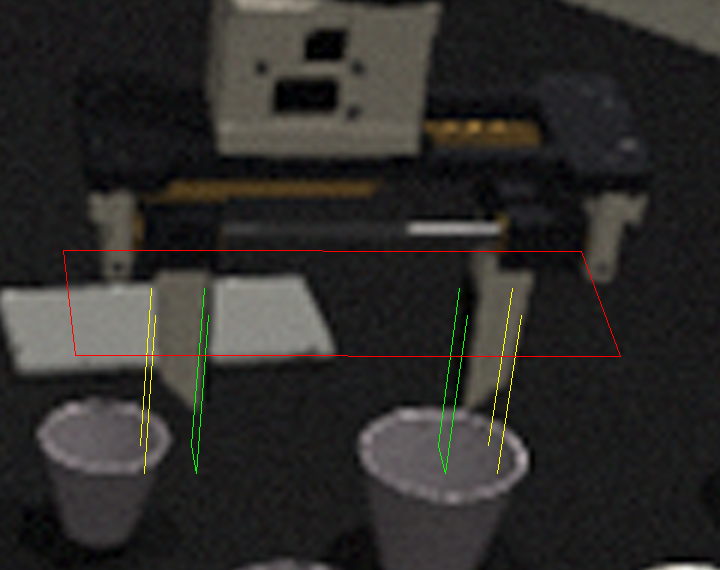

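View pics/s5b.png

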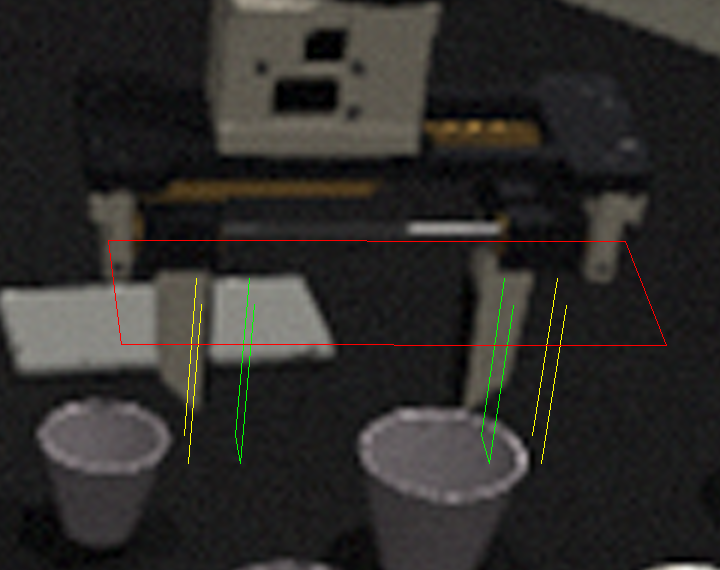

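View pics/t5b.png

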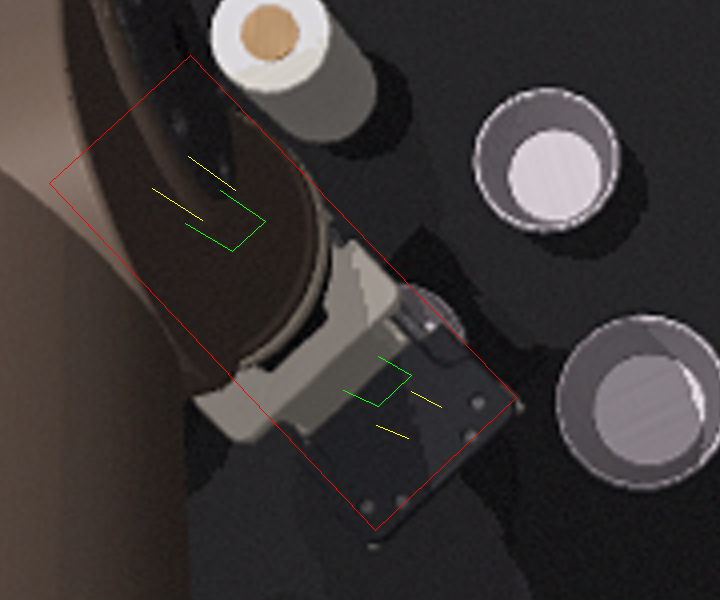

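Run:
```python
from h import *
s=tool()
p=arm.get_image("scene"); overlay(p,s,[0.003,0.003,0.024],6,(335,95,455,190),"pics/s6.png")
p=arm.get_image("top"); overlay(p,s,[0.003,0.003,.024],4,(120,140,300,290),"pics/t6.png")
p=arm.get_image("top")
for q,z in(("tissue_roll",.1),("timer",.018)):
  for x in arm.trace(p,q): print(q,x["at"],x["score"],ray(p,x["at"],z))
```

```text
t 6.1 pos [56.12 20.88 12.15] xaxis [ 0.002  0.    -1.   ] jaw deg 45.0 w 91.8 F [ 0.6  0.4 -0.3]
tissue_roll [192.5, 152.8] 0.71 [0.69148281 0.24649805 0.1       ]
tissue_roll [470.2, 300.3] 0.26 [ 0.4393304  -0.24650795  0.1       ]
```

View pics/s6.png

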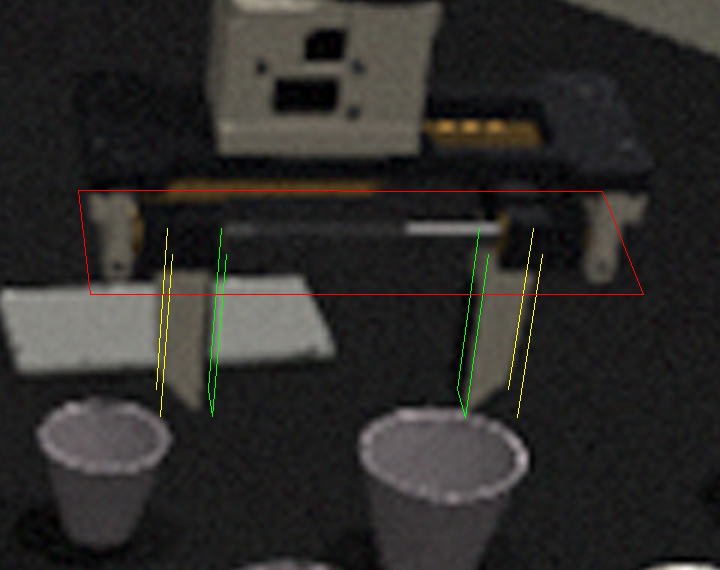

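View pics/t6.png

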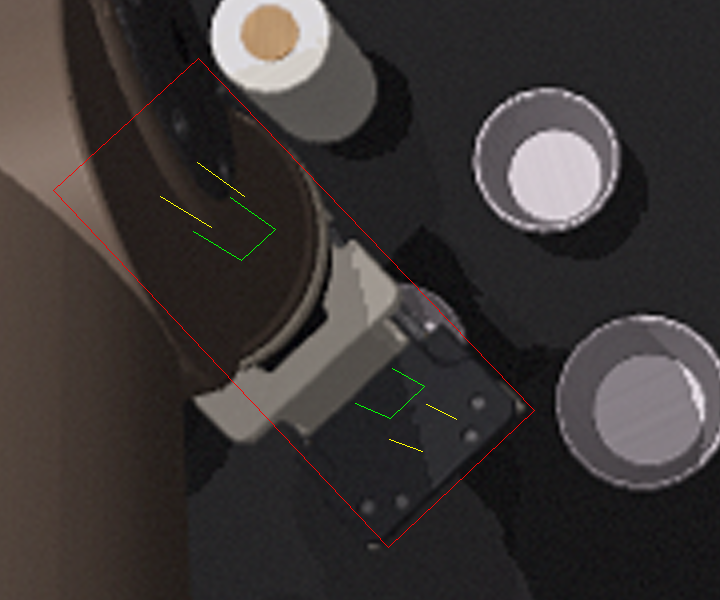

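The gripper in both pictures sits about 2 cm higher than its reported TCP, so the fingers closed above the rim. I try the outer cup at a lower reported height and check the picture before closing.

>>> servo_tool(plan=[[[-1,4,0],[0,0,8]],[[-2,8.5,0],[0,0,15]],[[-2.9,12.9,0],[0,0,15]],[[-2.9,12.9,-4],[0,0,15]],[[-2.9,12.9,-8],[0,0,15]],[[-2.9,12.9,-8],[0,0,15]],[[-2.9,12.9,-8],[0,0,15]]], grip=1)

```text
clock: 7.05
position: [0.5322, 0.3373, 0.0418]
ee_rot: [0.411, 1.53, -0.411]
force: [0.6, 0.1, 1.0]
width: 0.996
```

Run:
```python
from h import *
s=tool()
p=arm.get_image("scene"); overlay(p,s,[0,0,.02],5,(340,80,480,200),"pics/s7.png")
```

```text
t 7.05 pos [53.22 33.73  4.18] xaxis [ 0.001  0.    -1.   ] jaw deg 60.0 w 91.7 F [0.6 0.1 1. ]
```

View pics/s7.png

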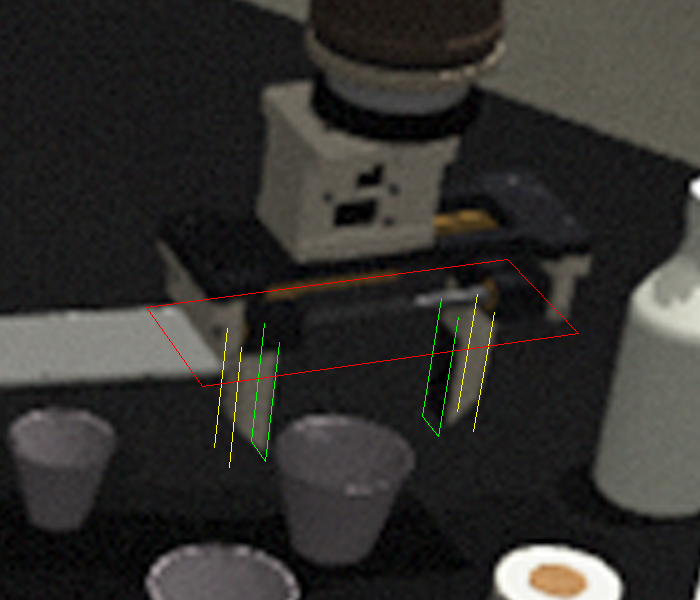

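>>> servo_tool(plan=[[[0,0,-1],[0,0,0]],[[0,0,-2],[0,0,0]],[[0,0,-2],[0,0,0]],[[0,0,-2],[0,0,0]],[[0,0,-2],[0,0,0]]])

```text
clock: 7.6
position: [0.5335, 0.338, 0.0234]
ee_rot: [0.413, 1.528, -0.409]
force: [-0.1, -0.1, 0.2]
width: 1.0
```

Run:
```python
from h import *
s=tool()
p=arm.get_image("scene"); overlay(p,s,[0,0,.02],5,(340,80,480,200),"pics/s8.png")
```

```text
t 7.6 pos [53.35 33.8   2.34] xaxis [ 0.004  0.002 -1.   ] jaw deg 59.9 w 92.0 F [-0.1 -0.1  0.2]
```

View pics/s8.png

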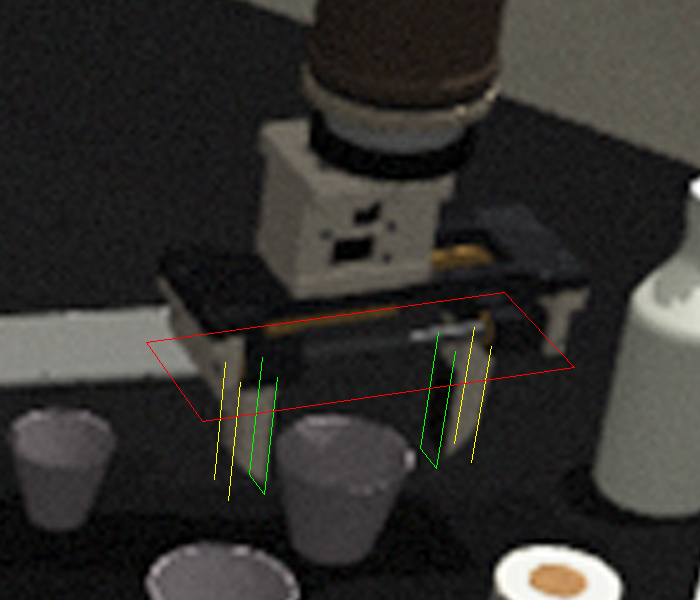

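>>> servo_tool(plan=[[[0,-0.5,-0.2],[0,0,0]],[[0,-0.5,-0.2],[0,0,0]],[[0,-0.5,-0.2],[0,0,0]]])

```text
clock: 7.95
position: [0.5336, 0.3327, 0.0215]
ee_rot: [0.414, 1.528, -0.409]
force: [-0.0, 0.8, -0.1]
width: 1.0
```

>>> servo_tool(plan=[[[0,0,0],[0,0,0]],[[0,0,0],[0,0,0]],[[0,0,0],[0,0,0]],[[0,0,0],[0,0,0]],[[0,0,0],[0,0,0]],[[0,0,0],[0,0,0]],[[0,0,0],[0,0,0]]], grip=0, squeeze=20)

```text
clock: 8.65
position: [0.5337, 0.333, 0.0216]
ee_rot: [0.414, 1.528, -0.409]
force: [0.8, 0.3, 2.0]
width: 0.706
```

Run:
```python
from h import *
s=tool()
p=arm.get_image("scene"); overlay(p,s,[0,0,.02],5,(340,80,480,200),"pics/s9.png")
```

```text
t 8.65 pos [53.37 33.3   2.16] xaxis [ 0.004  0.002 -1.   ] jaw deg 59.9 w 64.9 F [0.8 0.3 2. ]
```

View pics/s9.png

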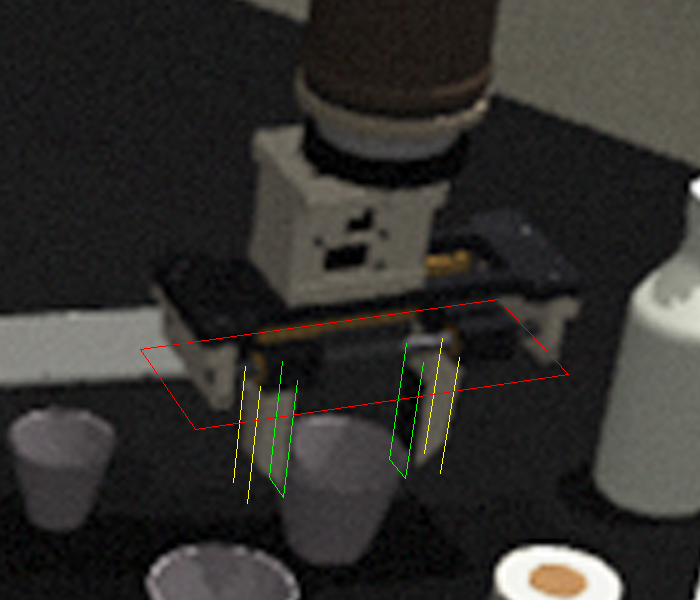

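>>> servo_tool(plan=[[[0,0,0],[0,0,0]],[[0,0,0],[0,0,0]],[[0,0,0],[0,0,0]]])

```text
clock: 9.0
position: [0.5338, 0.333, 0.0217]
ee_rot: [0.414, 1.528, -0.409]
force: [1.2, 1.3, 1.2]
width: 0.707
```

Run:
```python
from h import *
s=tool()
p=arm.get_image("scene"); cv2.imwrite("pics/s10.png",cv2.resize(p["frame"][80:200,340:480],None,fx=5,fy=5,interpolation=cv2.INTER_CUBIC))
```

```text
t 9.0 pos [53.38 33.3   2.17] xaxis [ 0.004  0.002 -1.   ] jaw deg 59.9 w 65.1 F [1.2 1.3 1.2]
```

View pics/s10.png

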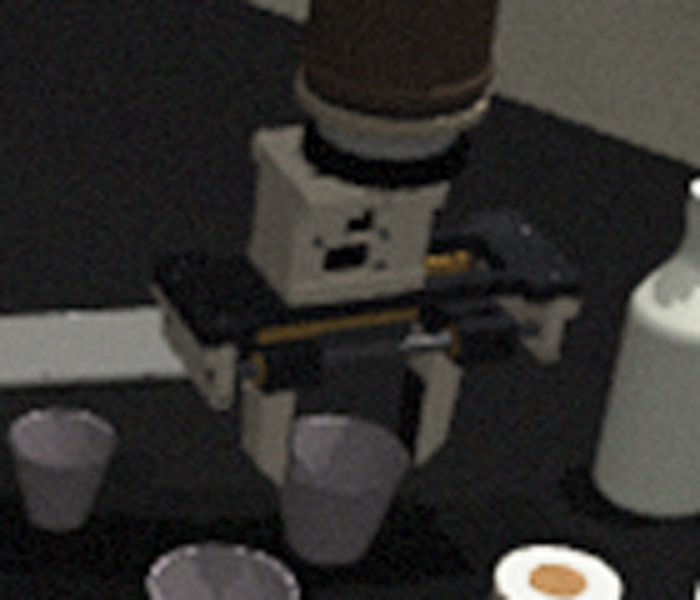

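>>> servo_tool(plan=[[[0,0,1],[0,0,0]],[[0,0,2],[0,0,0]],[[0,0,3],[0,0,0]],[[0,0,3],[0,0,0]],[[0,0,3],[0,0,0]]])

```text
clock: 9.55
position: [0.5339, 0.3331, 0.0522]
ee_rot: [0.414, 1.527, -0.408]
force: [-0.5, 0.4, -1.0]
width: 0.708
```

Run:
```python
from h import *
s=tool()
p=arm.get_image("scene"); cv2.imwrite("pics/s11.png",cv2.resize(p["frame"][80:200,340:480],None,fx=5,fy=5,interpolation=cv2.INTER_CUBIC))
p=arm.get_image("top"); cv2.imwrite("pics/t11.png",cv2.resize(p["frame"][150:350,80:340],None,fx=3,fy=3,interpolation=cv2.INTER_CUBIC))
```

```text
t 9.55 pos [53.39 33.31  5.22] xaxis [ 0.005  0.003 -1.   ] jaw deg 59.9 w 65.1 F [-0.5  0.4 -1. ]
```

View pics/s11.png

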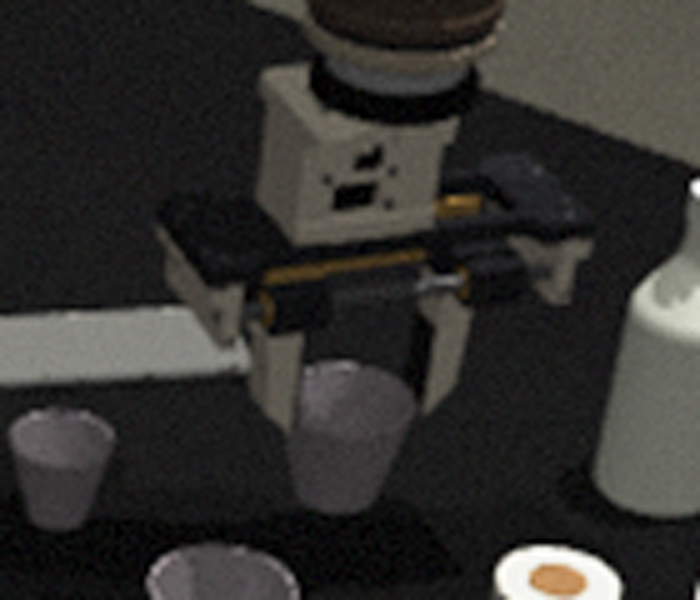

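View pics/t11.png

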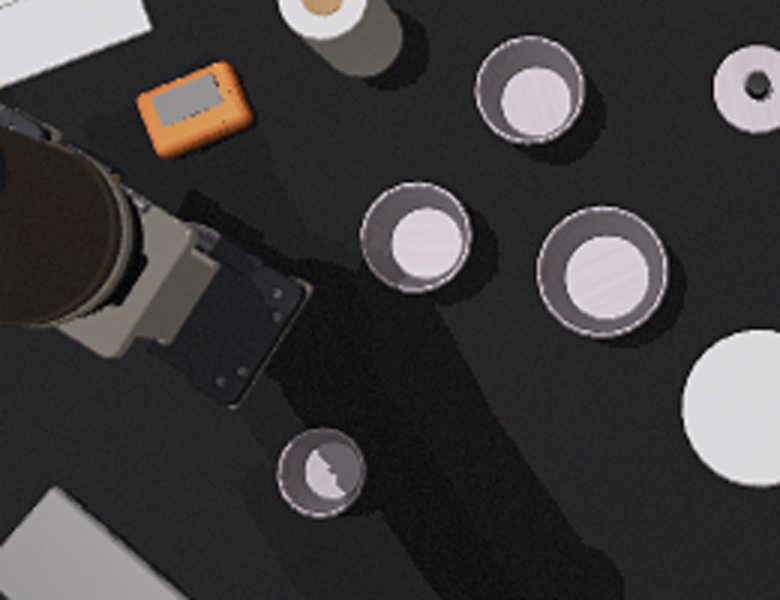

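The cup is held and lifted upright, with its rim at about px (411,158) in the scene view. I carry it high to the mat and turn the jaws away from the large cup.

>>> servo_tool(plan=[[[0,0,4],[0,0,0]],[[-1,-4.5,6.5],[0,0,-8]],[[-2,-9.5,6.5],[0,0,-16]],[[-3,-14.3,6.5],[0,0,-24]],[[-4,-19,6.5],[0,0,-32]],[[-5,-24,6.5],[0,0,-40]],[[-6,-29,6.5],[0,0,-48]],[[-7.2,-34.4,6.5],[0,0,-56]],[[-7.2,-34.4,6.5],[0,0,-60]],[[-7.2,-34.4,6.5],[0,0,-60]],[[-7.2,-34.4,6.5],[0,0,-60]]])

```text
clock: 10.75
position: [0.4616, -0.0103, 0.1163]
ee_rot: [1.208, 1.206, -1.206]
force: [-0.3, 0.0, -1.4]
width: 0.705
```

```bash
cat >> h.py <<'E'
def cupsil(p,xy,z,rr=.034,rf=.02,h=.054):
    a=np.linspace(0,2*np.pi,40); P=[]
    for r,zz in((rf,z),(rr,z+h)):
        P+=[proj(p,[xy[0]+r*np.cos(t),xy[1]+r*np.sin(t),zz]) for t in a]
    m=np.zeros((480,640),np.uint8); cv2.fillConvexPoly(m,(cv2.convexHull(np.array(P,np.float32))*16).astype(np.int32),1,shift=4); return m.astype(bool)
E
python3 - <<'E'
from h import *
s=tool()
for n in("scene","top"):
  p=arm.get_image(n); 
  box=(240,130,380,250) if n=="scene" else (270,210,410,330)
  overlay(p,s,[0,0,.02],5,box,f"pics/{n}12.png")
E
```

```text
t 10.75 pos [46.16 -1.03 11.63] xaxis [ 0.003 -0.002 -1.   ] jaw deg 0.1 w 64.9 F [-0.3  0.  -1.4]
```

View pics/scene12.png

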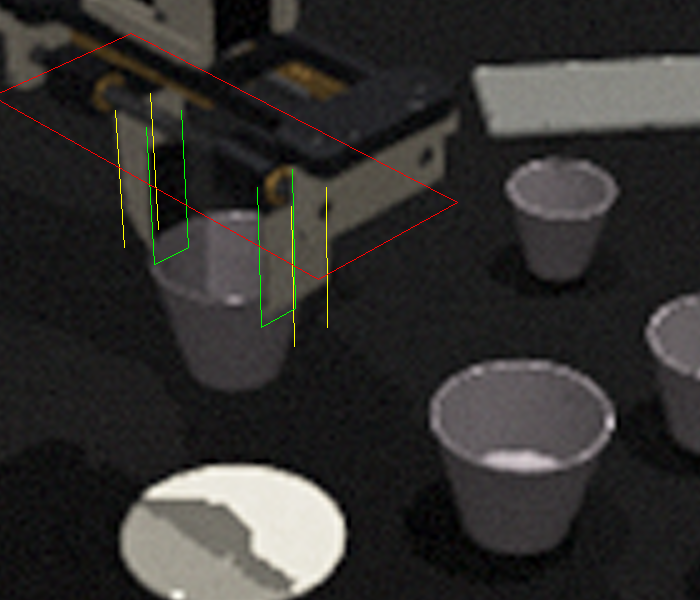

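View pics/top12.png

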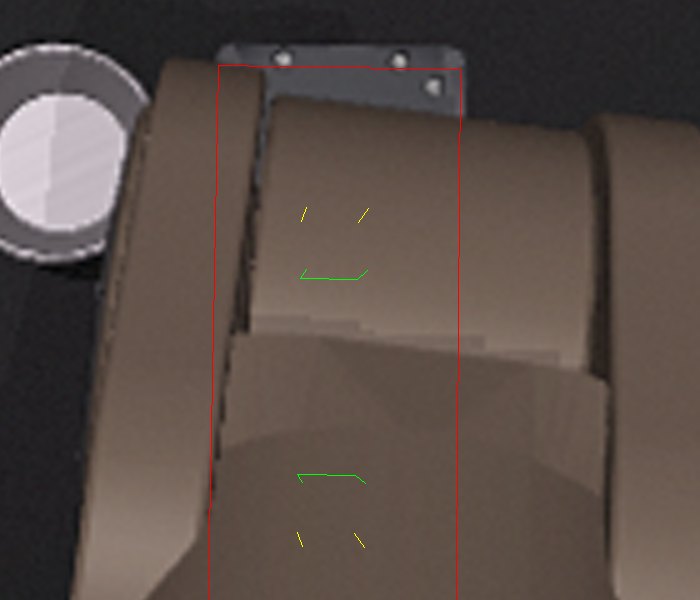

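>>> servo_tool(plan=[[[0,0,-3],[0,0,0]],[[0,0,-6],[0,0,0]],[[0,0,-8],[0,0,0]],[[0,0,-8.7],[0,0,0]],[[0,0,-8.9],[0,0,0]],[[0,0,-9.1],[0,0,0]],[[0,0,-9.1],[0,0,0]],[[0,0,-9.1],[0,0,0]]])

```text
clock: 11.65
position: [0.4624, -0.0095, 0.026]
ee_rot: [1.208, 1.206, -1.204]
force: [0.1, -0.4, -1.7]
width: 0.709
```

Run:
```python
from h import *
s=tool()
p=arm.get_image("scene"); cv2.imwrite("pics/s13.png",cv2.resize(p["frame"][150:270,220:360],None,fx=5,fy=5,interpolation=cv2.INTER_CUBIC))
```

```text
t 11.65 pos [46.24 -0.95  2.6 ] xaxis [ 0.005 -0.002 -1.   ] jaw deg 0.2 w 65.2 F [ 0.1 -0.4 -1.7]
```

View pics/s13.png

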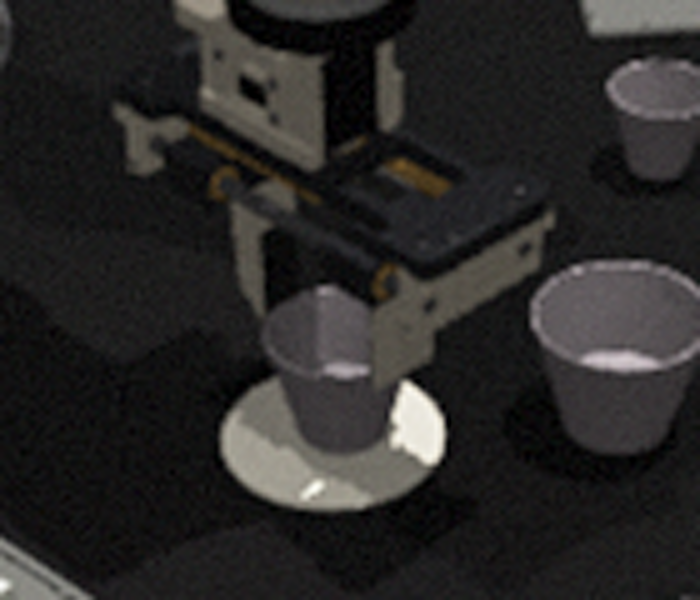

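>>> servo_tool(plan=[[[0,0,-0.1],[0,0,0]],[[0,0,-0.2],[0,0,0]],[[0,0,-0.2],[0,0,0]]])

```text
clock: 12.0
position: [0.4629, -0.0099, 0.0244]
ee_rot: [1.209, 1.205, -1.204]
force: [-0.9, -0.9, 8.3]
width: 0.708
```

>>> servo_tool(plan=[[[0,0,0],[0,0,0]],[[0,0,0],[0,0,0]],[[0,0,0],[0,0,0]],[[0,0,0],[0,0,0]],[[0,0,3],[0,0,0]],[[0,0,7],[0,0,0]],[[0,0,10],[0,0,0]]], grip=1)

```text
clock: 12.7
position: [0.4629, -0.0101, 0.126]
ee_rot: [1.209, 1.205, -1.204]
force: [0.7, -0.2, -0.5]
width: 1.0
```

Run:
```python
from h import *
s=tool()
p=arm.get_image("scene"); cv2.imwrite("pics/s14.png",cv2.resize(p["frame"][150:270,220:360],None,fx=5,fy=5,interpolation=cv2.INTER_CUBIC))
```

```text
t 12.7 pos [46.29 -1.01 12.6 ] xaxis [ 0.006 -0.002 -1.   ] jaw deg 0.1 w 92.0 F [ 0.7 -0.2 -0.5]
```

View pics/s14.png

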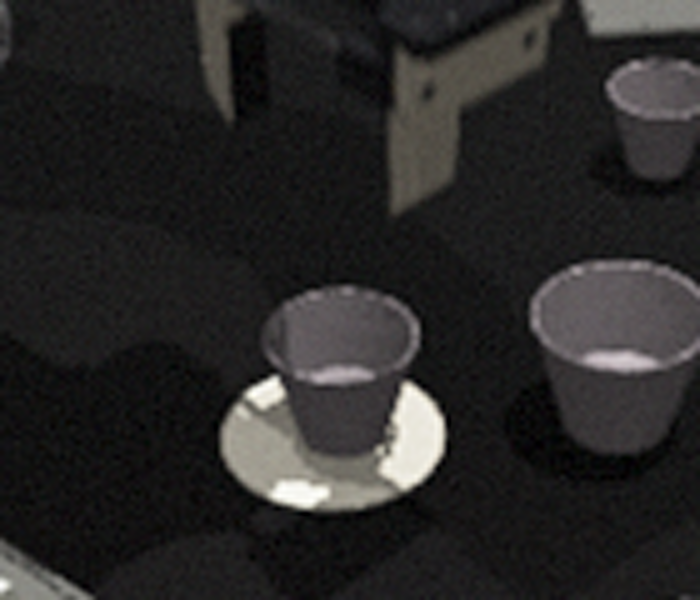

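First cup is upright on the mat. Next I re-measure the others before the second cup.

```bash
cat >> h.py <<'E'
def cups(p,q="cup_1",z=.054):
    for x in arm.trace(p,q):
        c,e=circ(p,x["pixels"],z); print(q,np.round(x["at"]),round(x["score"],2),np.round(c*100,2),"err",round(e*1000,2))
E
python3 - <<'E'
from h import *
p=arm.get_image("top"); cups(p); cups(p,"cup_large",.06)
E
```

```text
cup_1 [147. 184.] 0.74 [63.88 34.53  3.07] err 3.57
cup_1 [220. 231.] 0.68 [56.22 20.49  3.24] err 0.51
cup_large [276. 239.] 0.83 [54.26  9.12  3.69] err 2.54
```

>>> servo_tool(plan=[[[5,4,0],[0,0,-5]],[[9,7,0],[0,0,-5]],[[13,10,0],[0,0,-5]],[[17,13,0],[0,0,-5]],[[19.2,14.6,0],[0,0,-5]],[[19.2,14.6,-3],[0,0,-5]],[[19.2,14.6,-6],[0,0,-5]],[[19.2,14.6,-7],[0,0,-5]],[[19.2,14.6,-7],[0,0,-5]],[[19.2,14.6,-7],[0,0,-5]]], grip=1)

```text
clock: 13.9
position: [0.6554, 0.1361, 0.0552]
ee_rot: [1.274, 1.162, -1.266]
force: [-0.2, -0.1, 0.7]
width: 1.0
```

Run:
```python
from h import *
s=tool()
p=arm.get_image("top"); cups(p)
p=arm.get_image("scene"); overlay(p,s,[0,0,.02],5,(330,130,470,250),f"pics/s15.png")
```

```text
t 13.9 pos [65.54 13.61  5.52] xaxis [ 0.007 -0.001 -1.   ] jaw deg -4.8 w 92.0 F [-0.2 -0.1  0.7]
cup_1 [332. 284.] 0.8 [46.36 -0.52  3.16] err 0.54
cup_1 [229. 234.] 0.74 [55.69 18.27  1.48] err 4.65
cup_1 [269. 180.] 0.72 [65.49 11.59  1.41] err 4.77
cup_1 [490. 297.] 0.63 [ 44.16 -29.52   0.87] err 2.68
```

View pics/s15.png

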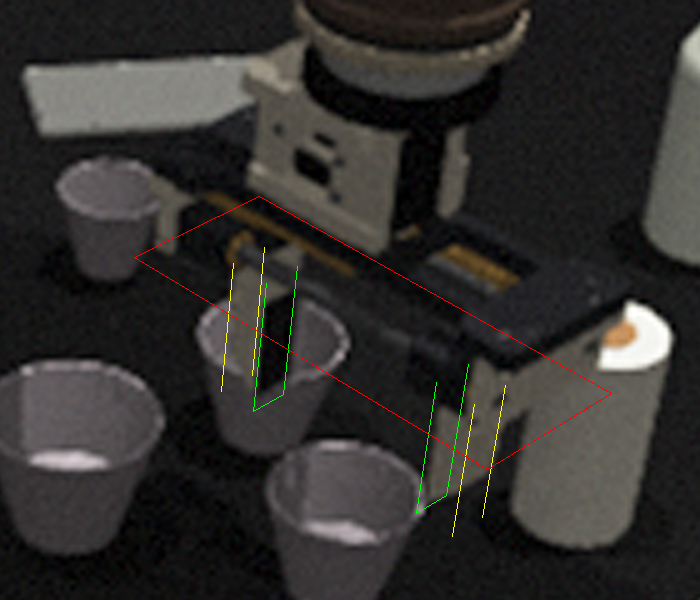

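>>> servo_tool(plan=[[[-0.1,-0.3,-1],[0,0,0]],[[-0.1,-0.3,-2],[0,0,0]],[[-0.1,-0.3,-3.3],[0,0,0]],[[-0.1,-0.3,-3.4],[0,0,0]],[[-0.1,-0.3,-3.4],[0,0,0]],[[-0.1,-0.3,-3.4],[0,0,0]]])

```text
clock: 14.65
position: [0.6553, 0.1335, 0.0224]
ee_rot: [1.275, 1.161, -1.264]
force: [-0.5, -0.1, 0.1]
width: 0.998
```

Run:
```python
from h import *
s=tool()
p=arm.get_image("scene"); overlay(p,s,[0,0.005,.02],5,(330,150,470,270),f"pics/s16.png")
```

```text
t 14.65 pos [65.53 13.35  2.24] xaxis [ 0.009 -0.001 -1.   ] jaw deg -4.8 w 91.8 F [-0.5 -0.1  0.1]
```

View pics/s16.png

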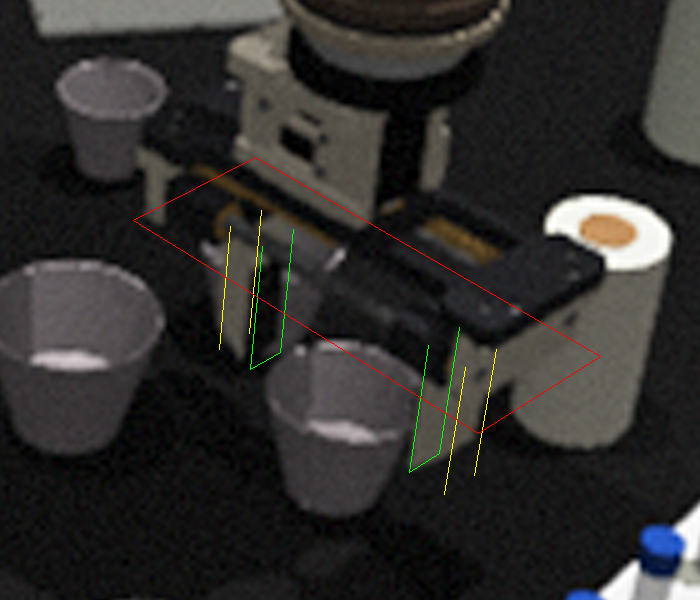

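The fingers straddle the cup and look centred in the scene view, so I close.

>>> servo_tool(plan=[[[0,0,0],[0,0,0]],[[0,0,0],[0,0,0]],[[0,0,0],[0,0,0]],[[0,0,0],[0,0,0]],[[0,0,0],[0,0,0]],[[0,0,0],[0,0,0]],[[0,0,0],[0,0,0]],[[0,0,1],[0,0,0]],[[0,0,2],[0,0,0]],[[0,0,3],[0,0,0]],[[0,0,3],[0,0,0]]], grip=0, squeeze=20)

```text
clock: 15.8
position: [0.6569, 0.1337, 0.0548]
ee_rot: [1.278, 1.159, -1.261]
force: [0.3, 0.5, -0.2]
width: 0.709
```

Run:
```python
from h import *
s=tool()
p=arm.get_image("scene"); overlay(p,s,[0,0.005,.02],5,(330,130,470,250),f"pics/s17.png")
```

```text
t 15.8 pos [65.69 13.37  5.48] xaxis [ 0.013  0.    -1.   ] jaw deg -4.8 w 65.3 F [ 0.3  0.5 -0.2]
```

View pics/s17.png

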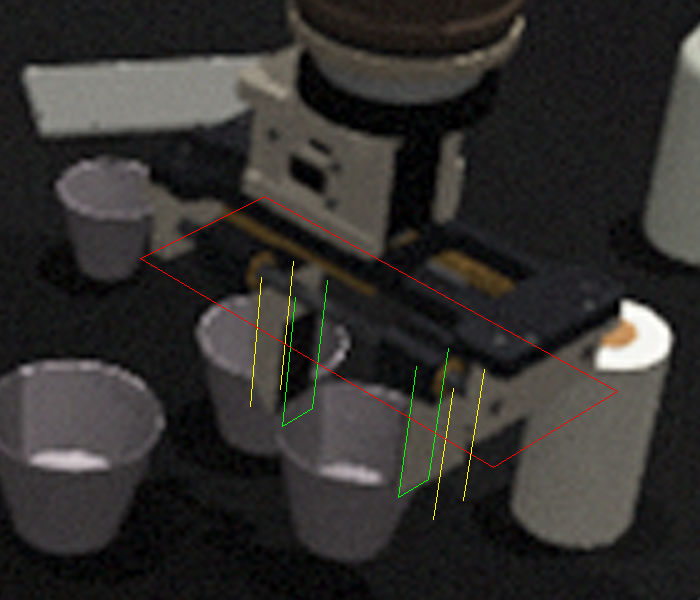

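>>> servo_tool(plan=[[[0,0,4],[0,0,0]],[[-3,-2,7],[0,0.7,4]],[[-7,-5,7],[0,0.7,5]],[[-11,-8,7],[0,0.7,5]],[[-15,-11,7],[0,0.7,5]],[[-19.4,-14.4,7],[0,0.7,5]],[[-19.4,-14.4,7],[0,0.7,5]],[[-19.4,-14.4,7],[0,0.7,5]],[[-19.4,-14.4,7],[0,0.7,5]]])

```text
clock: 16.75
position: [0.4635, -0.0095, 0.1242]
ee_rot: [1.208, 1.211, -1.205]
force: [0.3, 1.1, -0.6]
width: 0.708
```

Run:
```python
from h import *
s=tool()
p=arm.get_image("scene"); overlay(p,s,[0,0.005,.02],5,(220,130,360,250),f"pics/s18.png")
```

```text
t 16.75 pos [46.35 -0.95 12.42] xaxis [ 0.001  0.001 -1.   ] jaw deg 0.2 w 65.1 F [ 0.3  1.1 -0.6]
```

View pics/s18.png

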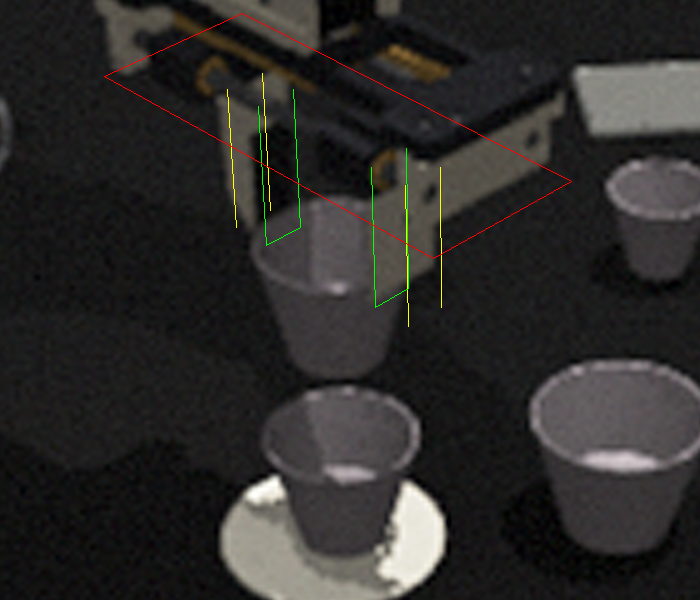

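>>> servo_tool(plan=[[[0,0,-3],[0,0,0]],[[0,0,-5],[0,0,0]],[[0,0,-6.5],[0,0,0]],[[0,0,-7.2],[0,0,0]],[[0,0,-7.6],[0,0,0]],[[0,0,-7.9],[0,0,0]],[[0,0,-8.0],[0,0,0]],[[0,0,-8.0],[0,0,0]]])

```text
clock: 17.6
position: [0.4641, -0.0093, 0.0444]
ee_rot: [1.207, 1.211, -1.204]
force: [0.0, 0.4, -0.4]
width: 0.706
```

Run:
```python
from h import *
s=tool()
p=arm.get_image("scene"); overlay(p,s,[0,0.005,.02],5,(220,130,360,250),f"pics/s19.png")
```

```text
t 17.6 pos [46.41 -0.93  4.44] xaxis [ 0.002  0.001 -1.   ] jaw deg 0.3 w 65.0 F [ 0.   0.4 -0.4]
```

View pics/s19.png

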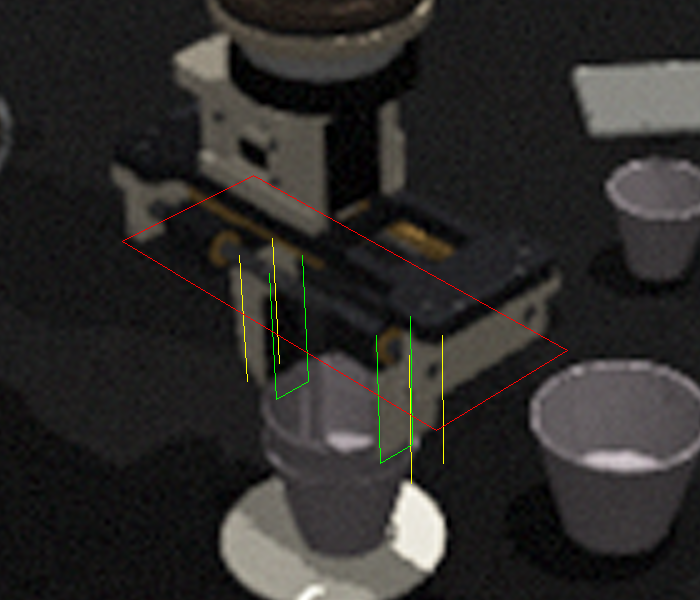

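>>> servo_tool(plan=[[[0,0,-0.1],[0,0,0]],[[0,0,-0.2],[0,0,0]],[[0,0,-0.2],[0,0,0]]])

```text
clock: 17.95
position: [0.4646, -0.0093, 0.0435]
ee_rot: [1.209, 1.21, -1.203]
force: [-4.1, -0.0, 16.0]
width: 0.71
```

>>> servo_tool(plan=[[[0,0,0],[0,0,0]],[[0,0,0],[0,0,0]],[[0,0,0],[0,0,0]],[[0,0,0],[0,0,0]],[[0,0,3],[0,0,0]],[[0,0,7],[0,0,0]],[[0,0,9],[0,0,0]],[[0,0,9],[0,0,0]]], grip=1)

```text
clock: 18.75
position: [0.4666, -0.0092, 0.1359]
ee_rot: [1.212, 1.207, -1.199]
force: [0.7, 0.4, -0.2]
width: 1.001
```

Run:
```python
from h import *
s=tool()
p=arm.get_image("scene"); overlay(p,s,[0,0.005,.02],5,(220,130,360,250),f"pics/s20.png")
p=arm.get_image("top"); cups(p)
```

```text
t 18.75 pos [46.66 -0.92 13.59] xaxis [ 0.008  0.003 -1.   ] jaw deg 0.2 w 92.1 F [ 0.7  0.4 -0.2]
cup_1 [217. 230.] 0.58 [56.24 20.53  3.19] err 0.72
```

View pics/s20.png

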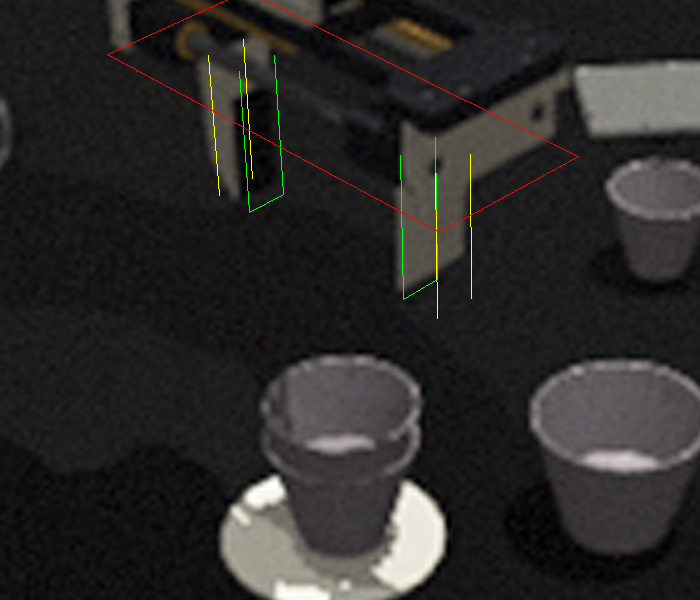

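>>> servo_tool(plan=[[[2,5,0],[0,0.4,-8]],[[4,9.5,0],[0,0.4,-16]],[[6,14,0],[0,0.4,-24]],[[8,18,0],[0,0.4,-30]],[[9.4,20.9,-2],[0,0.4,-30]],[[9.4,20.9,-5],[0,0.4,-30]],[[9.4,20.9,-8],[0,0.4,-30]],[[9.4,20.9,-8],[0,0.4,-30]],[[9.4,20.9,-8],[0,0.4,-30]]], grip=1)

```text
clock: 19.8
position: [0.5573, 0.1991, 0.052]
ee_rot: [1.577, 0.921, -1.587]
force: [-0.4, -0.5, 0.8]
width: 0.999
```

Run:
```python
from h import *
s=tool()
p=arm.get_image("top"); cups(p)
p=arm.get_image("scene"); overlay(p,s,[0,0.005,.02],5,(320,110,460,230),f"pics/s21.png")
```

```text
t 19.8 pos [55.73 19.91  5.2 ] xaxis [-0.007  0.001 -1.   ] jaw deg -29.8 w 91.9 F [-0.4 -0.5  0.8]
cup_1 [226. 238.] 0.72 [55.2  18.88  1.7 ] err 4.93
cup_1 [330. 284.] 0.59 [46.54 -0.5   3.33] err 0.54
cup_1 [188. 306.] 0.59 [41.68 25.58  2.6 ] err 0.46
```

View pics/s21.png

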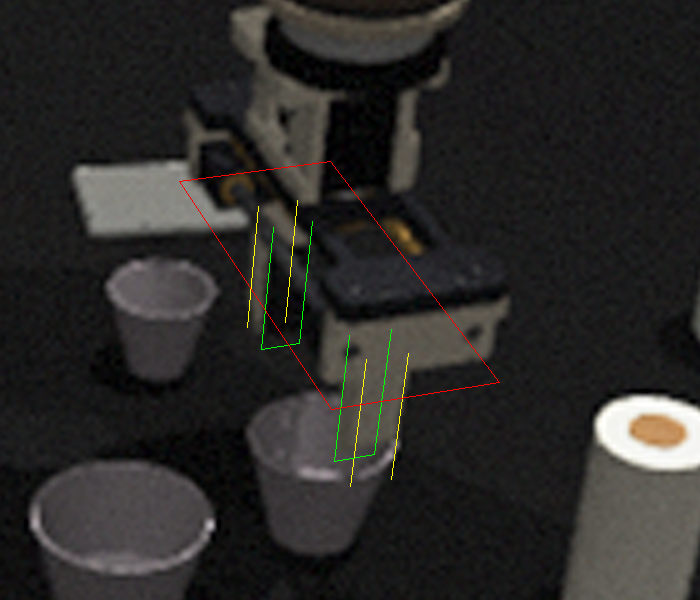

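>>> servo_tool(plan=[[[0.4,0,-1],[0,-0.4,0]],[[0.4,0,-2],[0,-0.4,0]],[[0.4,0,-2.9],[0,-0.4,0]],[[0.4,0,-3.0],[0,-0.4,0]],[[0.4,0,-3.0],[0,-0.4,0]],[[0.4,0,-3.0],[0,-0.4,0]]])

```text
clock: 20.55
position: [0.5632, 0.1998, 0.0242]
ee_rot: [1.586, 0.917, -1.576]
force: [0.8, 0.3, -0.1]
width: 1.002
```

Run:
```python
from h import *
s=tool()
p=arm.get_image("scene"); overlay(p,s,[0,0.005,.02],5,(320,110,460,230),f"pics/s22.png")
```

```text
t 20.55 pos [56.32 19.98  2.42] xaxis [ 0.005  0.003 -1.   ] jaw deg -29.8 w 92.2 F [ 0.8  0.3 -0.1]
```

View pics/s22.png

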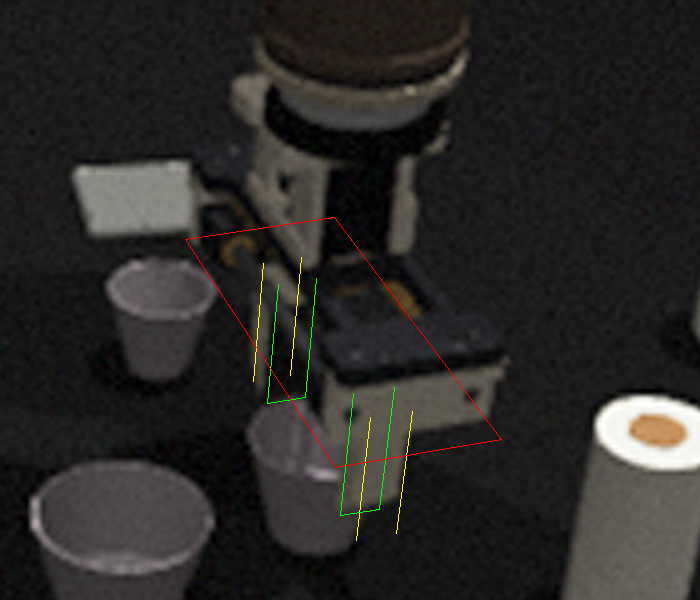

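>>> servo_tool(plan=[[[0,0,-0.2],[0,0,0]],[[0,0,-0.2],[0,0,0]],[[0,0,-0.2],[0,0,0]],[[0,0,-0.2],[0,0,0]],[[0,0,-0.2],[0,0,0]],[[0,0,-0.2],[0,0,0]],[[0,0,-0.2],[0,0,0]],[[0,0,-0.2],[0,0,0]],[[0,0,1],[0,0,0]],[[0,0,2],[0,0,0]],[[0,0,3],[0,0,0]],[[0,0,3],[0,0,0]]], grip=0, squeeze=20)

```text
clock: 21.8
position: [0.5647, 0.2002, 0.0564]
ee_rot: [1.589, 0.916, -1.572]
force: [-0.3, -0.9, -1.8]
width: 0.71
```

Run:
```python
from h import *
s=tool()
p=arm.get_image("scene"); overlay(p,s,[0,0.005,.02],5,(320,110,460,230),f"pics/s23.png")
```

```text
t 21.8 pos [56.47 20.02  5.64] xaxis [ 0.008  0.004 -1.   ] jaw deg -29.8 w 65.3 F [-0.3 -0.9 -1.8]
```

View pics/s23.png

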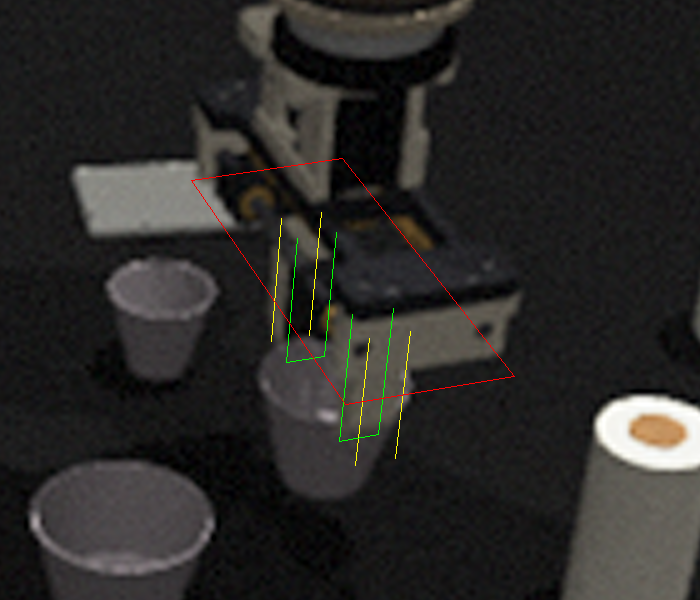

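>>> servo_tool(plan=[[[0,0,4],[0,0,0]],[[-1.5,-3,7],[0,0,8]],[[-4,-8,7],[0,0,16]],[[-6,-12.6,7],[0,0,24]],[[-8,-16.8,7],[0,0,30]],[[-10,-21,7],[0,0.4,30]],[[-10,-21,7],[0,0.4,30]],[[-10,-21,7],[0,0.4,30]],[[-10,-21,7],[0,0.4,30]]])

```text
clock: 22.75
position: [0.4646, -0.0088, 0.1255]
ee_rot: [1.209, 1.217, -1.205]
force: [0.1, -0.5, -1.1]
width: 0.706
```

Run:
```python
from h import *
s=tool()
p=arm.get_image("scene"); overlay(p,s,[0,0.005,.02],5,(220,130,360,250),f"pics/s24.png")
```

```text
t 22.75 pos [46.46 -0.88 12.55] xaxis [-0.002  0.006 -1.   ] jaw deg 0.3 w 65.0 F [ 0.1 -0.5 -1.1]
```

View pics/s24.png

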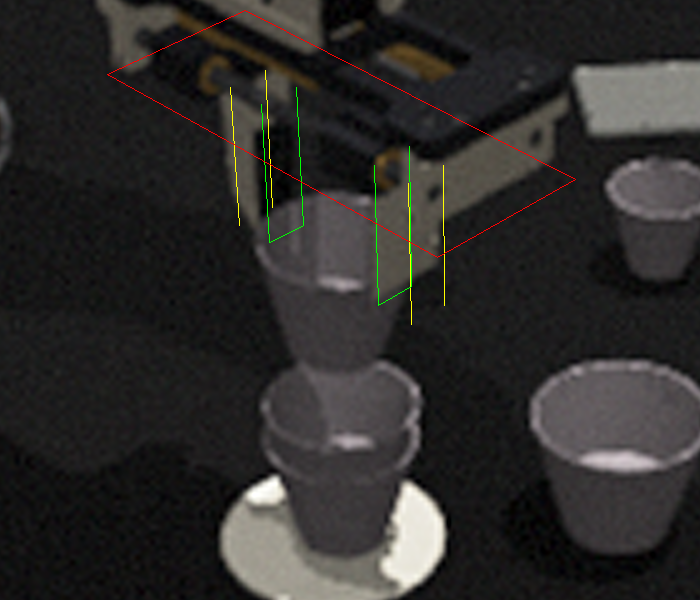

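>>> servo_tool(plan=[[[0,0,-2],[0,0,0]],[[0,0,-4],[0,0,0]],[[0,0,-5.3],[0,0,0]],[[0,0,-5.9],[0,0,0]],[[0,0,-6.2],[0,0,0]],[[0,0,-6.35],[0,0,0]],[[0,0,-6.4],[0,0,0]],[[0,0,-6.4],[0,0,0]]])

```text
clock: 23.6
position: [0.4651, -0.0085, 0.0618]
ee_rot: [1.208, 1.217, -1.203]
force: [0.3, -0.5, -1.8]
width: 0.706
```

>>> servo_tool(plan=[[[0,0,-0.1],[0,0,0]],[[0,0,-0.1],[0,0,0]]])

```text
clock: 23.8
position: [0.4655, -0.0085, 0.0613]
ee_rot: [1.209, 1.217, -1.203]
force: [-0.2, -0.4, 2.7]
width: 0.707
```

>>> servo_tool(plan=[[[0,0,0],[0,0,0]],[[0,0,0],[0,0,0]],[[0,0,0],[0,0,0]],[[0,0,0],[0,0,0]],[[0,0,3],[0,0,0]],[[0,0,7],[0,0,0]],[[0,0,9],[0,0,0]],[[0,0,9],[0,0,0]]], grip=1)

```text
clock: 24.6
position: [0.4675, -0.0084, 0.1538]
ee_rot: [1.212, 1.214, -1.198]
force: [0.5, -0.0, -0.1]
width: 0.999
```

Run:
```python
from h import *
s=tool()
p=arm.get_image("scene"); overlay(p,s,[0,0.005,.02],5,(220,130,360,250),f"pics/s25.png")
```

```text
t 24.6 pos [46.75 -0.84 15.38] xaxis [ 0.004  0.007 -1.   ] jaw deg 0.3 w 91.9 F [ 0.5 -0.  -0.1]
```

View pics/s25.png

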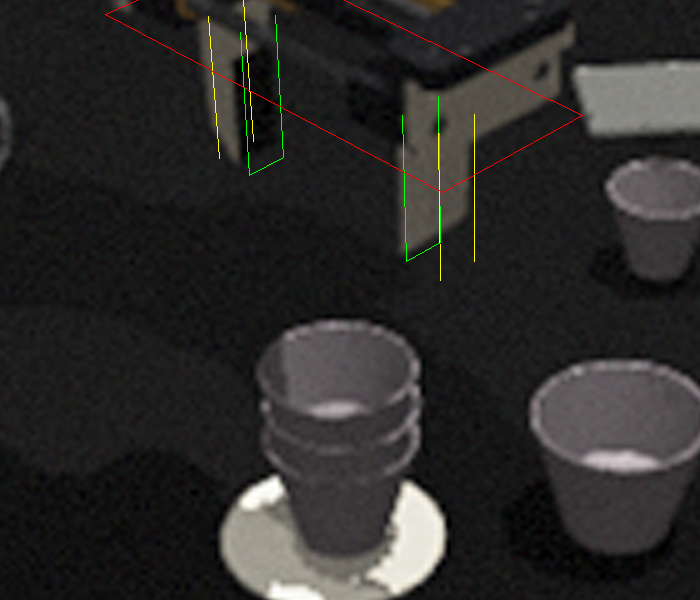

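The stack shows three evenly spaced rims, so it is fully nested. Next I measure the bars in the tray with a threshold.

```bash
cat >> h.py <<'E'
def bars(p,z=.015,show=True):
    g=cv2.cvtColor(p["frame"],cv2.COLOR_BGR2GRAY)
    m=np.zeros_like(g); m[248:322,404:506]=255
    b=((g>195)&(m>0)).astype(np.uint8); out=[]
    for c in cv2.findContours(b,cv2.RETR_EXTERNAL,cv2.CHAIN_APPROX_NONE)[0]:
        if cv2.contourArea(c)<25: continue
        mask=np.zeros_like(g); cv2.drawContours(mask,[c],-1,1,-1)
        ys,xs=np.nonzero(mask); X=np.array([ray(p,(x,y),z)[:2] for x,y in zip(xs,ys)])*100
        m0=X.mean(0); w,v=np.linalg.eigh(np.cov((X-m0).T)); d=v[:,1]; a=np.degrees(np.arctan2(d[1],d[0]))%180
        out.append((m0,a,np.sqrt(12*w[1]),np.sqrt(12*w[0]))); print("px",round(xs.mean(),1),round(ys.mean(),1),"xy",np.round(m0,2),"ang",round(a,1),"len",round(out[-1][2],2),"wid",round(out[-1][3],2))
    return out
E
python3 - <<'E'
from h import *
p=arm.get_image("top"); bars(p); cv2.imwrite("pics/t26.png",p["frame"])
g=cv2.cvtColor(p["frame"],cv2.COLOR_BGR2GRAY); print(np.percentile(g[255:318,410:500],[50,90,97,99]))
cups(p,"cup_1",.09)
E
```

```text
px 445.4 300.9 xy [ 43.57 -22.58] ang 175.5 len 2.89 wid 0.87
px 489.2 298.3 xy [ 44.2  -30.97] ang 9.4 len 2.76 wid 0.88
px 468.4 300.0 xy [ 43.81 -26.98] ang 0.9 len 3.84 wid 0.8
px 485.3 266.8 xy [ 50.21 -30.34] ang 4.0 len 1.77 wid 0.84
px 442.4 268.7 xy [ 49.68 -22.07] ang 177.4 len 2.76 wid 0.8
[154. 163. 214. 219.]
```

View pics/t26.png

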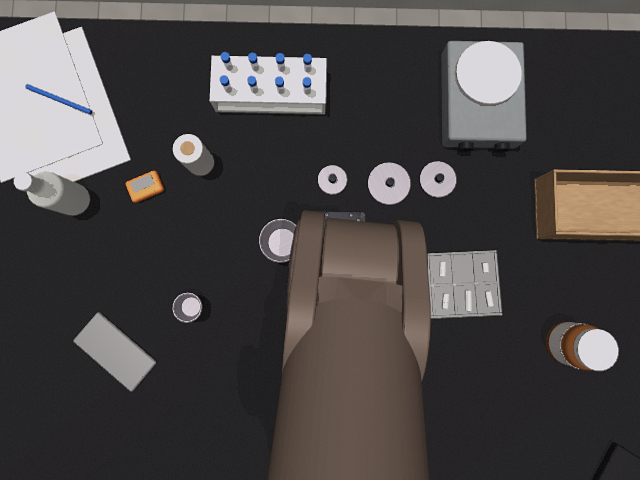

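Run:
```python
from h import *
s=tool(); print(np.round(s["joints"],2))
```

```text
t 24.75 pos [46.5  -0.83 15.06] xaxis [-0.002  0.006 -1.   ] jaw deg 0.3 w 92.1 F [-0.5 -0.1  0. ]
[-0.52  0.24  0.52  2.04 -0.16  0.9   0.09]
```

>>> servo_tool(plan=[[[0,-2,0],[0,0,-8.5]],[[0.5,-4,0],[0,0,-17]],[[0.9,-6,0],[0,0,-25.5]],[[1.2,-8,0],[0,0,-34]],[[1.5,-10,-1],[0,0,-42.5]],[[1.8,-12,-2],[0,0,-51]],[[2.1,-14,-3],[0,0,-59.5]],[[2.4,-16,-4],[0,0,-68]],[[2.7,-18,-5],[0,0,-76.5]],[[2.9,-20,-6],[0,0,-85]],[[3.1,-21.7,-7],[0,0,-92.9]],[[3.1,-21.7,-7],[0,0,-92.9]]], grip=0.33)

```text
clock: 25.95
position: [0.4941, -0.2274, 0.0783]
ee_rot: [-2.198, 0.056, 2.194]
force: [0.5, 1.0, -0.2]
width: 0.329
```

Run:
```python
from h import *
s=tool(); print(np.round(s["joints"],2))
p=arm.get_image("scene"); overlay(p,s,[0,0.005,.02],5,(150,200,290,320),f"pics/s27.png")
p=arm.get_image("top"); overlay(p,s,[0,0.005,.02],5,(390,220,530,340),f"pics/t27.png"); cups(p,"cup_1",.09)
```

```text
t 25.95 pos [ 49.41 -22.74   7.83] xaxis [ 0.002 -0.    -1.   ] jaw deg -92.9 w 30.3 F [ 0.5  1.  -0.2]
[-0.26  0.56  0.86  1.96 -0.55  0.87 -0.73]
cup_1 [330. 286.] 0.97 [46.37 -0.71  3.21] err 0.58
```

View pics/s27.png

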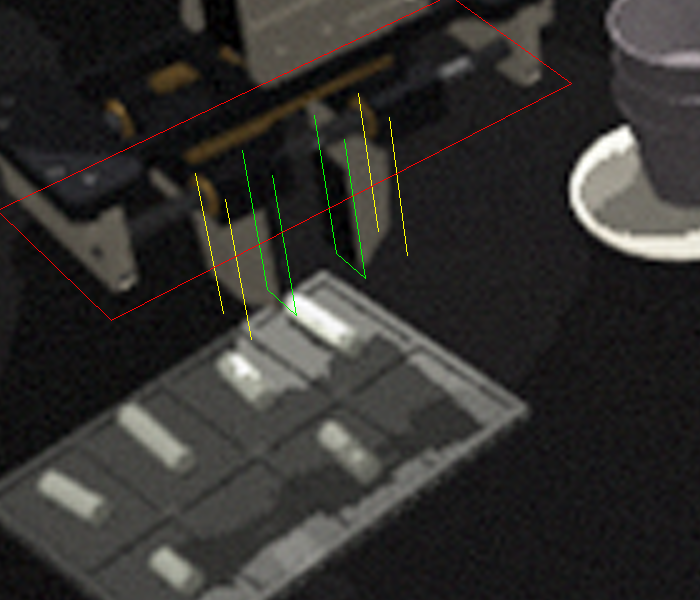

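View pics/t27.png

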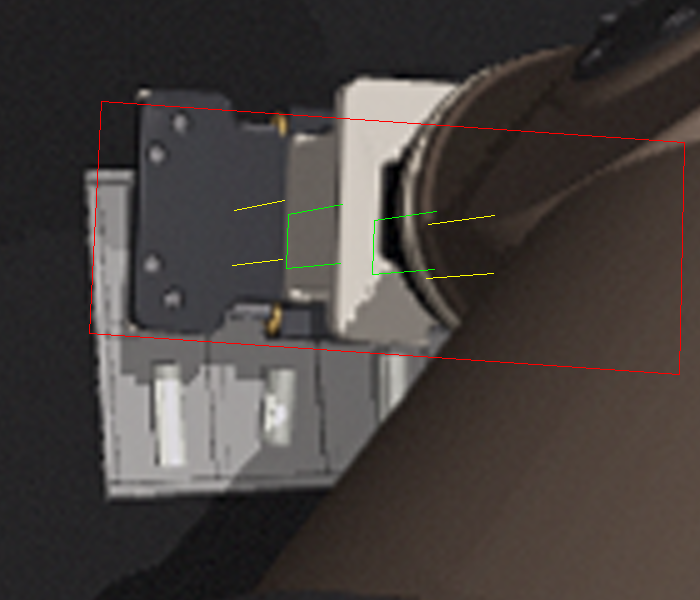

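>>> servo_tool(plan=[[[0.3,0.6,-3],[0,0,0]],[[0.3,0.6,-6],[0,0,0]],[[0.3,0.6,-7],[0,0,0]],[[0.3,0.6,-7],[0,0,0]],[[0.3,0.6,-7],[0,0,0]]])

```text
clock: 26.6
position: [0.4988, -0.2188, 0.0109]
ee_rot: [-2.206, 0.043, 2.195]
force: [0.7, -0.3, -0.7]
width: 0.335
```

Run:
```python
from h import *
s=tool()
p=arm.get_image("scene"); overlay(p,s,[0,0.0,.022],6,(170,220,290,310),f"pics/s28.png")
```

```text
t 26.6 pos [ 49.88 -21.88   1.09] xaxis [ 0.005  0.001 -1.   ] jaw deg -92.3 w 30.9 F [ 0.7 -0.3 -0.7]
```

View pics/s28.png

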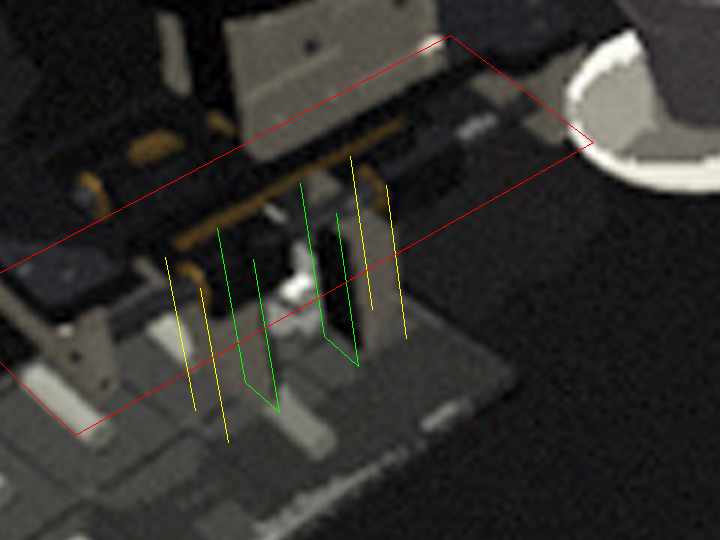

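>>> servo_tool(plan=[[[-0.1,0,-0.7],[0,0,0]],[[-0.1,0,-1.2],[0,0,0]],[[-0.1,0,-1.2],[0,0,0]],[[-0.1,0,-1.2],[0,0,0]]])

```text
clock: 27.05
position: [0.498, -0.219, -0.0008]
ee_rot: [-2.206, 0.044, 2.194]
force: [0.6, -0.4, -0.8]
width: 0.326
```

Run:
```python
from h import *
s=tool()
p=arm.get_image("scene"); cv2.imwrite("pics/s29.png",cv2.resize(p["frame"][230:320,170:290],None,fx=6,fy=6,interpolation=cv2.INTER_CUBIC))
p=arm.get_image("top"); cv2.imwrite("pics/t29.png",cv2.resize(p["frame"][220:340,390:530],None,fx=5,fy=5,interpolation=cv2.INTER_CUBIC))
```

```text
t 27.05 pos [ 49.8  -21.9   -0.08] xaxis [ 0.006  0.001 -1.   ] jaw deg -92.4 w 30.0 F [ 0.6 -0.4 -0.8]
```

View pics/s29.png

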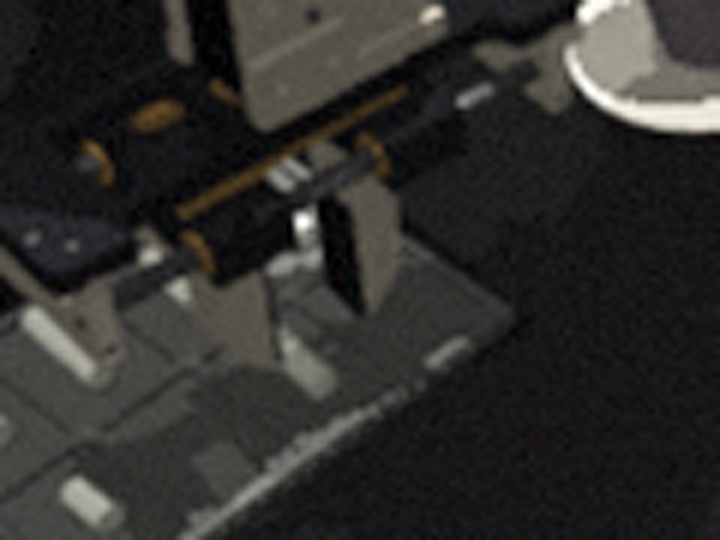

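View pics/t29.png

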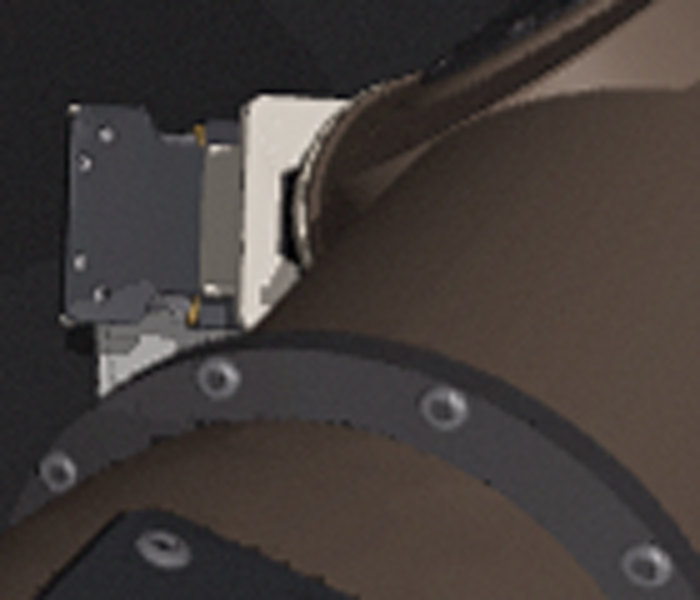

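>>> servo_tool(plan=[[[0,0,-0.3],[0,0,0]],[[0,0,-0.6],[0,0,0]],[[0,0,-0.6],[0,0,0]],[[0,0,-0.6],[0,0,0]]])

```text
clock: 27.55
position: [0.4981, -0.2191, -0.0069]
ee_rot: [-2.206, 0.044, 2.194]
force: [-0.1, -0.5, 0.6]
width: 0.327
```

Run:
```python
from h import *
s=tool()
p=arm.get_image("scene"); cv2.imwrite("pics/s30.png",cv2.resize(p["frame"][240:315,180:280],None,fx=8,fy=8,interpolation=cv2.INTER_CUBIC))
```

```text
t 27.55 pos [ 49.81 -21.91  -0.69] xaxis [ 0.006  0.001 -1.   ] jaw deg -92.4 w 30.1 F [-0.1 -0.5  0.6]
```

View pics/s30.png

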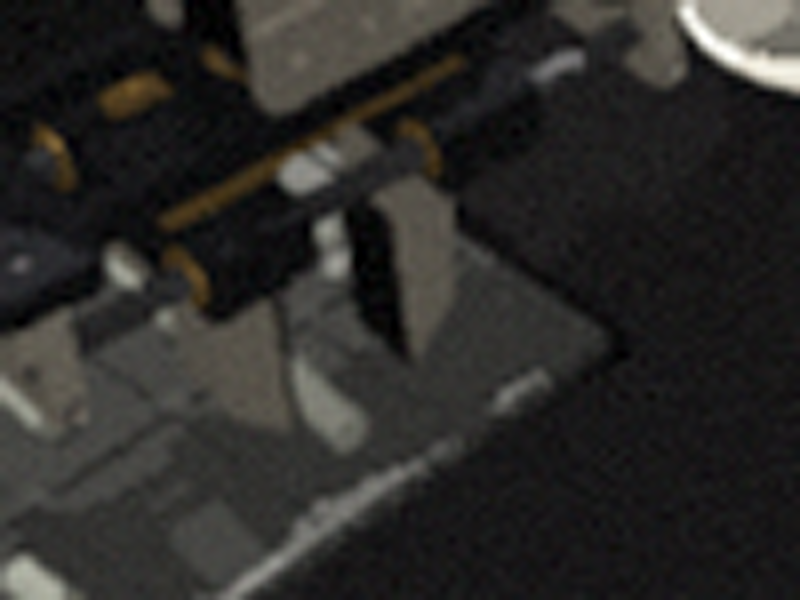

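>>> servo_tool(plan=[[[0,0,-0.3],[0,0,0]],[[0,0,-0.6],[0,0,0]],[[0,0,-0.6],[0,0,0]],[[0,0,-0.6],[0,0,0]]])

```text
clock: 28.0
position: [0.498, -0.2191, -0.0129]
ee_rot: [-2.206, 0.044, 2.194]
force: [-1.1, 0.6, 0.1]
width: 0.332
```

Run:
```python
from h import *
s=tool()
p=arm.get_image("scene"); cv2.imwrite("pics/s31.png",cv2.resize(p["frame"][240:315,180:280],None,fx=8,fy=8,interpolation=cv2.INTER_CUBIC))
```

```text
t 28.0 pos [ 49.8  -21.91  -1.29] xaxis [ 0.005  0.001 -1.   ] jaw deg -92.4 w 30.5 F [-1.1  0.6  0.1]
```

View pics/s31.png

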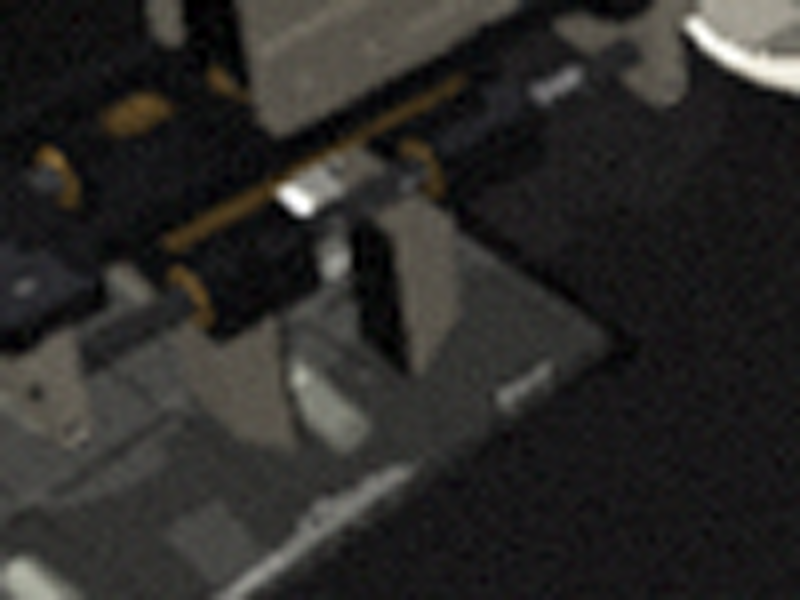

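>>> servo_tool(plan=[[[0,0,-0.2],[0,0,0]],[[0,0,-0.4],[0,0,0]],[[0,0,-0.4],[0,0,0]]])

```text
clock: 28.35
position: [0.4979, -0.2191, -0.0171]
ee_rot: [-2.206, 0.044, 2.194]
force: [-0.1, 0.3, -0.7]
width: 0.326
```

No contact yet, so I probe a little lower.

>>> servo_tool(plan=[[[0,0,-0.1],[0,0,0]],[[0,0,-0.2],[0,0,0]],[[0,0,-0.2],[0,0,0]]])

```text
clock: 28.65
position: [0.4979, -0.219, -0.0192]
ee_rot: [-2.206, 0.044, 2.194]
force: [-0.8, -0.1, 0.7]
width: 0.332
```

Run:
```python
from h import *
s=tool()
p=arm.get_image("scene"); cv2.imwrite("pics/s32.png",cv2.resize(p["frame"][240:315,180:280],None,fx=8,fy=8,interpolation=cv2.INTER_CUBIC))
```

```text
t 28.65 pos [ 49.79 -21.9   -1.92] xaxis [ 0.005  0.001 -1.   ] jaw deg -92.4 w 30.6 F [-0.8 -0.1  0.7]
```

View pics/s32.png

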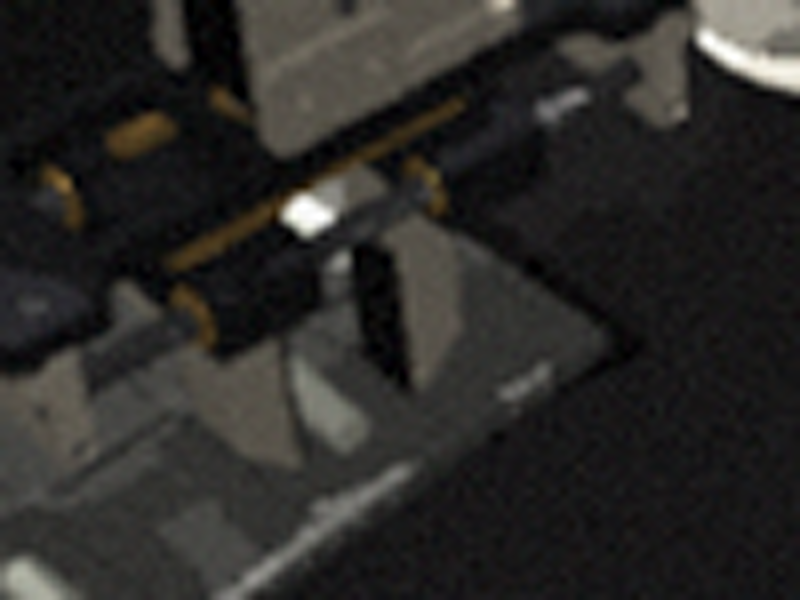

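The fingertips are now level with the bar's axis, bar centre at about px (221,291), so I close.

>>> servo_tool(plan=[[[0,0,0],[0,0,0]],[[0,0,0],[0,0,0]],[[0,0,0],[0,0,0]],[[0,0,0],[0,0,0]],[[0,0,0],[0,0,0]],[[0,0,0],[0,0,0]]], grip=0, squeeze=15)

```text
clock: 29.3
position: [0.4979, -0.2191, -0.0191]
ee_rot: [-2.206, 0.044, 2.194]
force: [0.3, -0.2, 0.5]
width: 0.106
```

>>> servo_tool(plan=[[[0,0,1],[0,0,0]],[[0,0,3],[0,0,0]],[[0,0,5],[0,0,0]],[[0,0,5],[0,0,0]]])

```text
clock: 29.7
position: [0.4994, -0.22, 0.0335]
ee_rot: [-2.21, 0.045, 2.191]
force: [-0.1, -0.2, -0.8]
width: 0.103
```

Run:
```python
from h import *
s=tool()
p=arm.get_image("scene"); cv2.imwrite("pics/s33.png",cv2.resize(p["frame"][230:305,180:280],None,fx=8,fy=8,interpolation=cv2.INTER_CUBIC))
```

```text
t 29.7 pos [ 49.94 -22.     3.35] xaxis [ 0.009 -0.    -1.   ] jaw deg -92.4 w 9.5 F [-0.1 -0.2 -0.8]
```

View pics/s33.png

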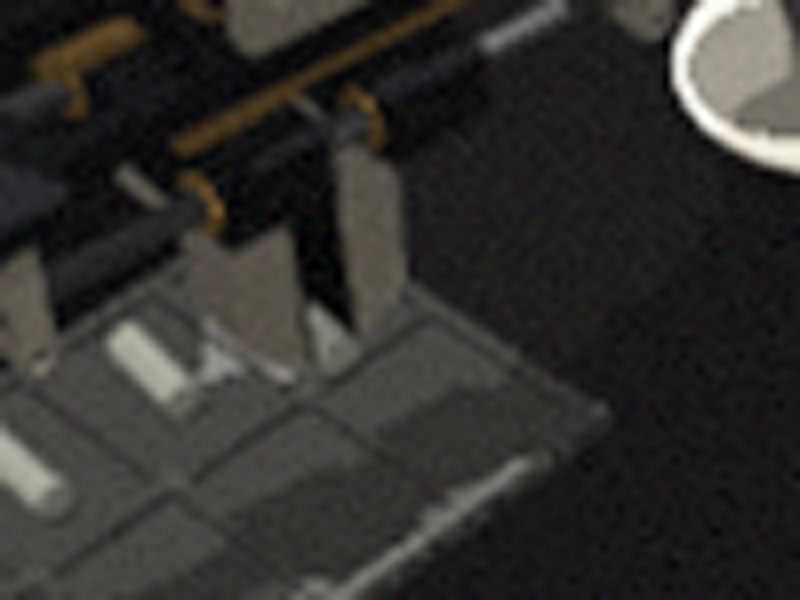

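Bar 1 is held and its pocket is empty. I carry it to the stack.

>>> servo_tool(plan=[[[0,0,4],[0,0,0]],[[0,1,6],[0,0.4,0]],[[-0.8,5,6],[0,0.4,0]],[[-1.6,9.5,6],[0,0.4,0]],[[-2.4,14,6],[0,0.4,0]],[[-3.2,18,6],[0,0.4,0]],[[-3.5,20.9,6],[0,0.4,0]],[[-3.5,20.9,6],[0,0.4,0]],[[-3.5,20.9,6],[0,0.4,0]]])

```text
clock: 30.65
position: [0.4636, -0.01, 0.0921]
ee_rot: [-2.202, 0.043, 2.201]
force: [0.5, -1.3, 0.4]
width: 0.103
```

Run:
```python
from h import *
s=tool()
p=arm.get_image("scene"); overlay(p,s,[0,0,.027],6,(230,140,350,240),"pics/s34.png")
```

```text
t 30.65 pos [46.36 -1.    9.21] xaxis [ 0.  0. -1.] jaw deg -92.2 w 9.5 F [ 0.5 -1.3  0.4]
```

View pics/s34.png

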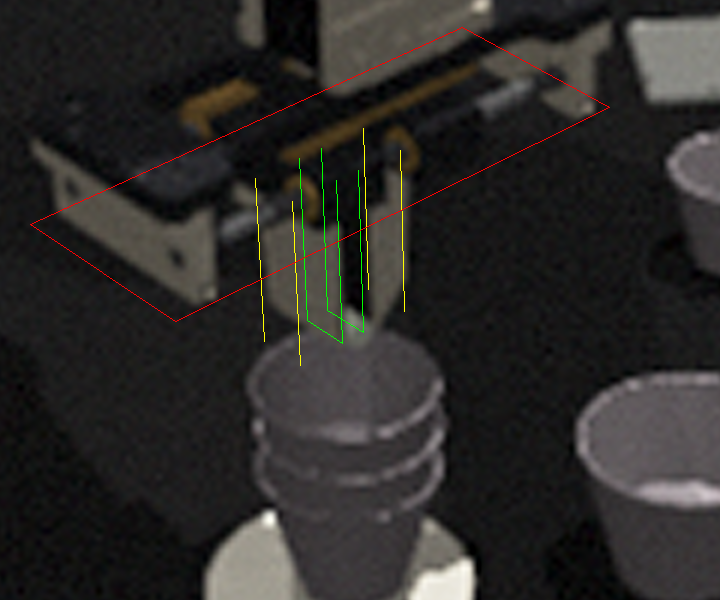

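>>> servo_tool(plan=[[[0.1,0,-1.5],[0,0,0]],[[0.1,0,-3],[0,0,0]],[[0.1,0,-3.8],[0,0,0]],[[0.1,0,-3.8],[0,0,0]]])

```text
clock: 31.1
position: [0.4642, -0.0123, 0.0535]
ee_rot: [-2.199, 0.048, 2.201]
force: [0.4, 0.5, -0.7]
width: 0.106
```

Run:
```python
from h import *
s=tool()
p=arm.get_image("scene"); overlay(p,s,[0,0,.027],6,(230,140,350,240),"pics/s35.png")
```

```text
t 31.1 pos [46.42 -1.23  5.35] xaxis [-0.001 -0.001 -1.   ] jaw deg -92.5 w 9.8 F [ 0.4  0.5 -0.7]
```

View pics/s35.png

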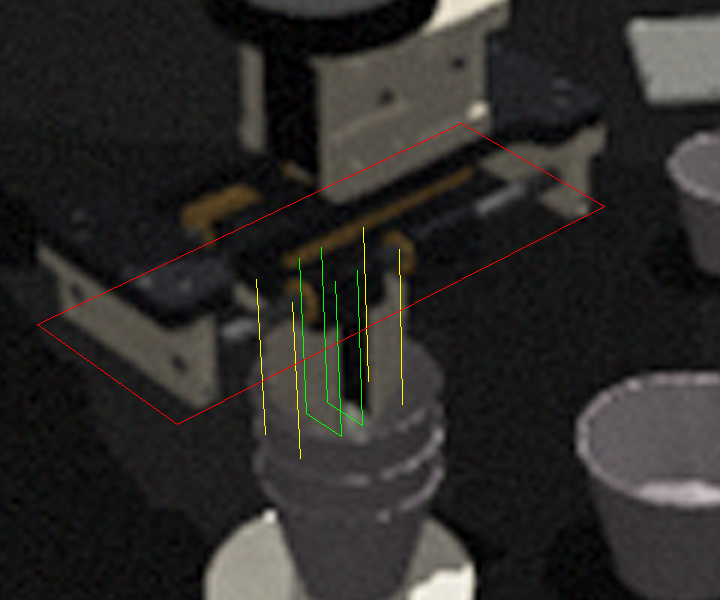

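>>> servo_tool(plan=[[[0,0.2,-0.3],[0,0,0]],[[0,0.2,-0.6],[0,0,0]],[[0,0.2,-0.6],[0,0,0]]])

```text
clock: 31.45
position: [0.4646, -0.0101, 0.0481]
ee_rot: [-2.2, 0.048, 2.2]
force: [0.3, 0.7, -0.4]
width: 0.104
```

>>> servo_tool(plan=[[[0,0,0],[0,0,0]],[[0,0,0],[0,0,0]],[[0,0,0],[0,0,0]],[[0,0,0],[0,0,0]],[[0,0,2],[0,0,0]],[[0,0,5],[0,0,0]],[[0,0,7],[0,0,0]]], grip=0.16)

```text
clock: 32.15
position: [0.4648, -0.0105, 0.1194]
ee_rot: [-2.2, 0.049, 2.199]
force: [0.9, 0.7, -0.1]
width: 0.161
```

Run:
```python
from h import *
s=tool()
p=arm.get_image("scene"); cv2.imwrite("pics/s36.png",cv2.resize(p["frame"][140:240,230:350],None,fx=6,fy=6,interpolation=cv2.INTER_CUBIC))
p=arm.get_image("top"); bars(p)
```

```text
t 32.15 pos [46.48 -1.05 11.94] xaxis [ 0.    -0.001 -1.   ] jaw deg -92.5 w 14.8 F [ 0.9  0.7 -0.1]
px 445.4 300.7 xy [ 43.59 -22.58] ang 174.7 len 2.85 wid 0.86
px 423.4 302.4 xy [ 43.2  -18.38] ang 3.5 len 3.93 wid 0.88
px 489.2 298.5 xy [ 44.17 -30.97] ang 10.3 len 2.71 wid 0.87
px 468.4 300.0 xy [ 43.81 -26.98] ang 0.9 len 3.84 wid 0.8
px 485.3 266.8 xy [ 50.21 -30.34] ang 4.0 len 1.77 wid 0.84
```

View pics/s36.png

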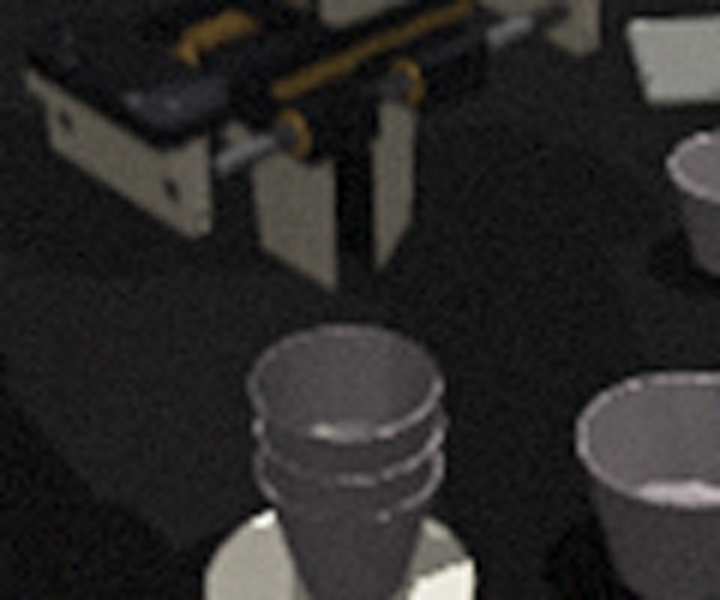

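>>> servo_tool(plan=[[[-0.5,-4,0],[0,0,-2.5]],[[-1,-8.5,0],[0,0,-2.5]],[[-1.7,-13,0],[0,0,-2.5]],[[-2.3,-17.4,0],[0,0,-2.5]],[[-2.8,-21.4,-3],[0,0,-2.5]],[[-2.8,-21.4,-7],[0,0,-2.5]],[[-2.8,-21.4,-11],[0,0,-2.5]],[[-2.8,-21.4,-11],[0,0,-2.5]],[[-2.8,-21.4,-11],[0,0,-2.5]]], grip=0.27)

```text
clock: 33.15
position: [0.4373, -0.2243, 0.01]
ee_rot: [-2.178, 0.094, 2.175]
force: [0.3, -0.7, -0.3]
width: 0.271
```

Run:
```python
from h import *
s=tool()
p=arm.get_image("scene"); overlay(p,s,[0,0,.027],6,(160,210,280,310),"pics/s37.png")
```

```text
t 33.15 pos [ 43.73 -22.43   1.  ] xaxis [ 0.002  0.001 -1.   ] jaw deg -95.0 w 24.9 F [ 0.3 -0.7 -0.3]
```

View pics/s37.png

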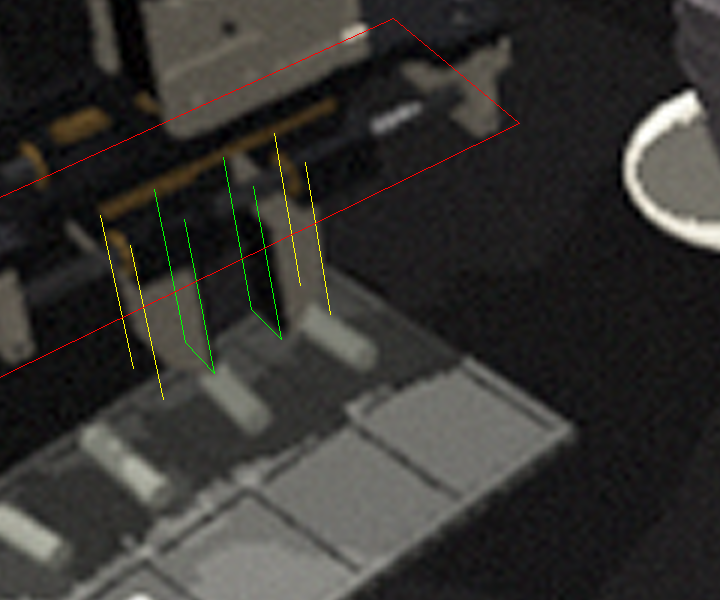

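The tips line up over bar B, whose centre is at about px (200,276). I descend and close.

>>> servo_tool(plan=[[[0,0,-1],[0,0,0]],[[0,0,-2],[0,0,0]],[[0,0,-2.6],[0,0,0]],[[0,0,-2.85],[0,0,0]],[[0,0,-2.85],[0,0,0]],[[0,0,-2.85],[0,0,0]]])

```text
clock: 33.8
position: [0.4385, -0.2247, -0.0174]
ee_rot: [-2.181, 0.095, 2.173]
force: [-0.4, -0.4, 0.3]
width: 0.27
```

Run:
```python
from h import *
s=tool()
p=arm.get_image("scene"); cv2.imwrite("pics/s38.png",cv2.resize(p["frame"][240:315,160:260],None,fx=8,fy=8,interpolation=cv2.INTER_CUBIC))
```

```text
t 33.8 pos [ 43.85 -22.47  -1.74] xaxis [ 0.004 -0.    -1.   ] jaw deg -95.0 w 24.9 F [-0.4 -0.4  0.3]
```

View pics/s38.png

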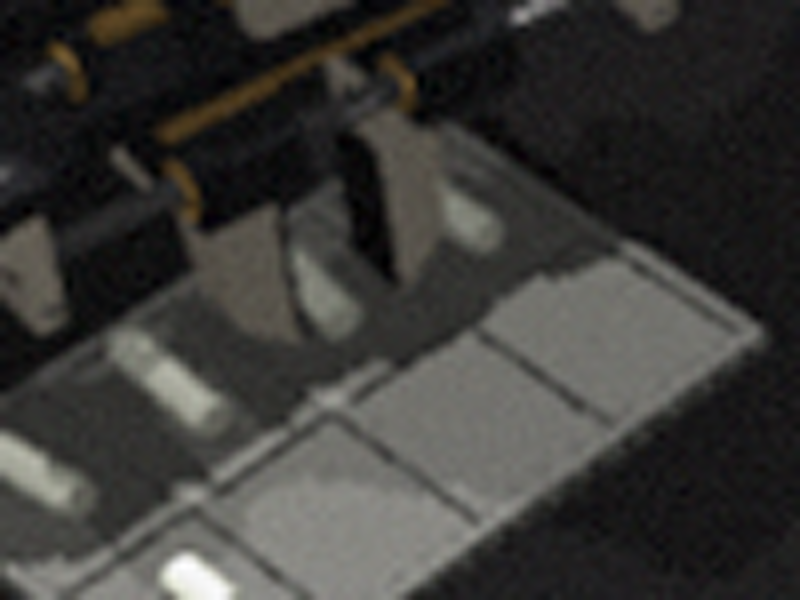

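>>> servo_tool(plan=[[[-0.1,0,-0.2],[0,0,0]],[[-0.1,0,-0.2],[0,0,0]],[[-0.1,0,-0.2],[0,0,0]],[[-0.1,0,-0.2],[0,0,0]],[[-0.1,0,-0.2],[0,0,0]],[[-0.1,0,-0.2],[0,0,0]]], grip=0, squeeze=15)

```text
clock: 34.45
position: [0.4376, -0.2247, -0.0193]
ee_rot: [-2.182, 0.095, 2.172]
force: [0.6, 0.4, 0.2]
width: 0.101
```

>>> servo_tool(plan=[[[0,0,1],[0,0,0]],[[0,0,3],[0,0,0]],[[0,0,5],[0,0,0]],[[0,0,5],[0,0,0]]])

```text
clock: 34.85
position: [0.4389, -0.2256, 0.0331]
ee_rot: [-2.186, 0.096, 2.169]
force: [0.6, -0.4, -0.7]
width: 0.105
```

Run:
```python
from h import *
s=tool()
p=arm.get_image("scene"); cv2.imwrite("pics/s39.png",cv2.resize(p["frame"][220:310,160:280],None,fx=6,fy=6,interpolation=cv2.INTER_CUBIC))
```

```text
t 34.85 pos [ 43.89 -22.56   3.31] xaxis [ 0.008 -0.001 -1.   ] jaw deg -95.0 w 9.7 F [ 0.6 -0.4 -0.7]
```

View pics/s39.png

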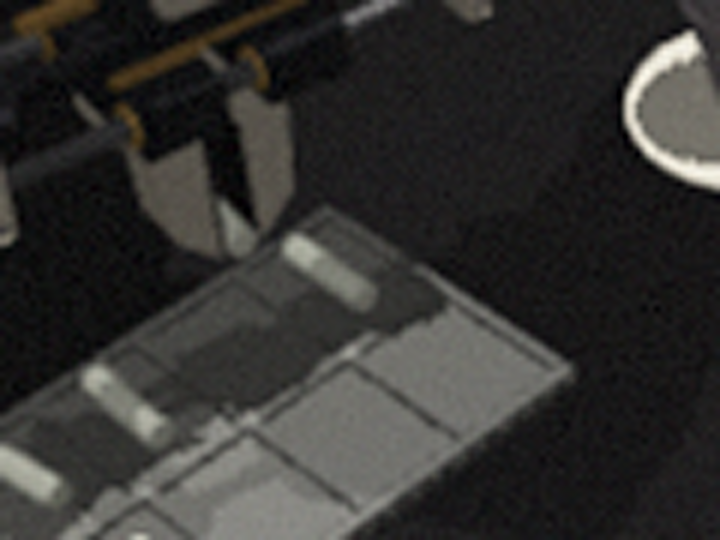

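>>> servo_tool(plan=[[[0,0,4],[0,0,0]],[[0.2,1,6],[0,0.4,0]],[[0.7,5,6],[0,0.4,0]],[[1.2,9.5,6],[0,0.4,0]],[[1.7,14,6],[0,0.4,0]],[[2.2,18.4,6],[0,0.4,0]],[[2.6,21.8,6],[0,0.4,0]],[[2.6,21.8,6],[0,0.4,0]],[[2.6,21.8,6],[0,0.4,0]]])

```text
clock: 35.8
position: [0.4642, -0.0064, 0.0915]
ee_rot: [-2.178, 0.093, 2.18]
force: [0.1, -0.6, -0.1]
width: 0.107
```

>>> servo_tool(plan=[[[0,0,-1.5],[0,0,0]],[[0,0,-3],[0,0,0]],[[0,0,-3.5],[0,0,0]],[[0,0,-3.5],[0,0,0]]])

```text
clock: 36.2
position: [0.4635, -0.0078, 0.0561]
ee_rot: [-2.176, 0.097, 2.181]
force: [0.7, 0.0, -0.2]
width: 0.108
```

Run:
```python
from h import *
s=tool()
p=arm.get_image("scene"); cv2.imwrite("pics/s40.png",cv2.resize(p["frame"][140:240,230:350],None,fx=6,fy=6,interpolation=cv2.INTER_CUBIC))
```

```text
t 36.2 pos [46.35 -0.78  5.61] xaxis [-0.002 -0.002 -1.   ] jaw deg -95.0 w 10.0 F [ 0.7  0.  -0.2]
```

View pics/s40.png

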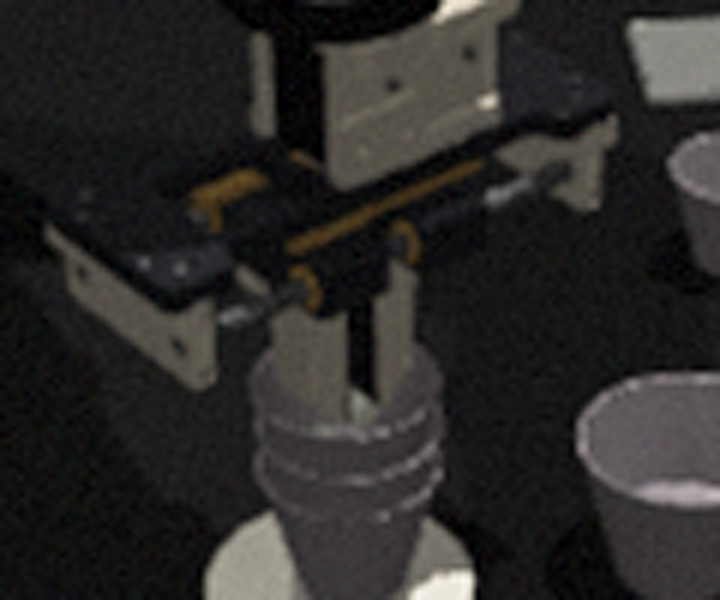

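>>> servo_tool(plan=[[[0,0,-0.3],[0,0,0]],[[0,0,-0.7],[0,0,0]],[[0,0,-0.7],[0,0,0]]])

```text
clock: 36.55
position: [0.4638, -0.0077, 0.0494]
ee_rot: [-2.176, 0.096, 2.18]
force: [0.4, -0.1, -0.5]
width: 0.108
```

>>> servo_tool(plan=[[[0,0,0],[0,0,0]],[[0,0,0],[0,0,0]],[[0,0,0],[0,0,0]],[[0,0,0],[0,0,0]],[[0,0,2],[0,0,0]],[[0,0,5],[0,0,0]],[[0,0,7],[0,0,0]]], grip=0.16)

```text
clock: 37.25
position: [0.464, -0.008, 0.1208]
ee_rot: [-2.177, 0.097, 2.179]
force: [0.8, 0.9, -0.0]
width: 0.16
```

Run:
```python
from h import *
s=tool()
p=arm.get_image("scene"); cv2.imwrite("pics/s41.png",cv2.resize(p["frame"][140:240,230:350],None,fx=6,fy=6,interpolation=cv2.INTER_CUBIC))
p=arm.get_image("top"); bars(p)
```

```text
t 37.25 pos [46.4  -0.8  12.08] xaxis [-0.001 -0.002 -1.   ] jaw deg -95.0 w 14.7 F [ 0.8  0.9 -0. ]
px 423.4 302.4 xy [ 43.2  -18.38] ang 3.5 len 3.93 wid 0.88
px 489.2 298.5 xy [ 44.17 -30.97] ang 10.3 len 2.71 wid 0.87
px 468.4 299.9 xy [ 43.82 -26.98] ang 1.2 len 3.83 wid 0.81
px 485.3 266.8 xy [ 50.21 -30.34] ang 4.0 len 1.77 wid 0.84
```

View pics/s41.png

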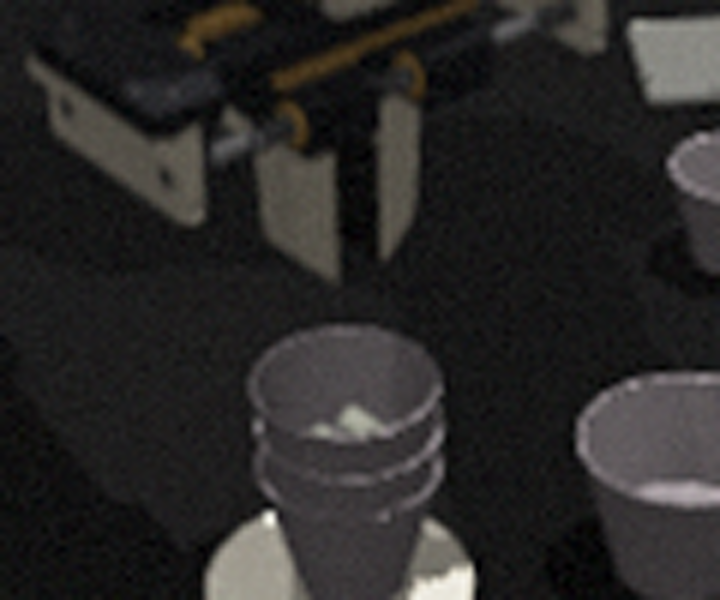

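>>> servo_tool(plan=[[[-0.3,-4.5,0],[0,0,5]],[[-0.6,-9.3,0],[0,0,10]],[[-0.9,-14,0],[0,0,15]],[[-1.2,-18.7,0],[0,0,15]],[[-1.5,-23.4,0],[0,0,15]],[[-2,-28,-2],[0,0,15]],[[-2.1,-30.1,-6],[0,0,15]],[[-2.1,-30.1,-10],[0,0,15]],[[-2.1,-30.1,-11],[0,0,15]],[[-2.1,-30.1,-11],[0,0,15]],[[-2.1,-30.1,-11],[0,0,15]]], grip=0.27)

```text
clock: 38.45
position: [0.4451, -0.3086, 0.0125]
ee_rot: [2.132, 0.187, -2.126]
force: [0.0, -0.2, 0.6]
width: 0.267
```

Run:
```python
from h import *
s=tool()
p=arm.get_image("scene"); overlay(p,s,[0,0,.029],6,(110,230,230,330),"pics/s42.png"); print(proj(p,[.4417,-.3097,.01]))
```

```text
t 38.45 pos [ 44.51 -30.86   1.25] xaxis [ 0.003 -0.001 -1.   ] jaw deg -79.9 w 24.6 F [ 0.  -0.2  0.6]
[164.82919654 299.27720003]
```

View pics/s42.png

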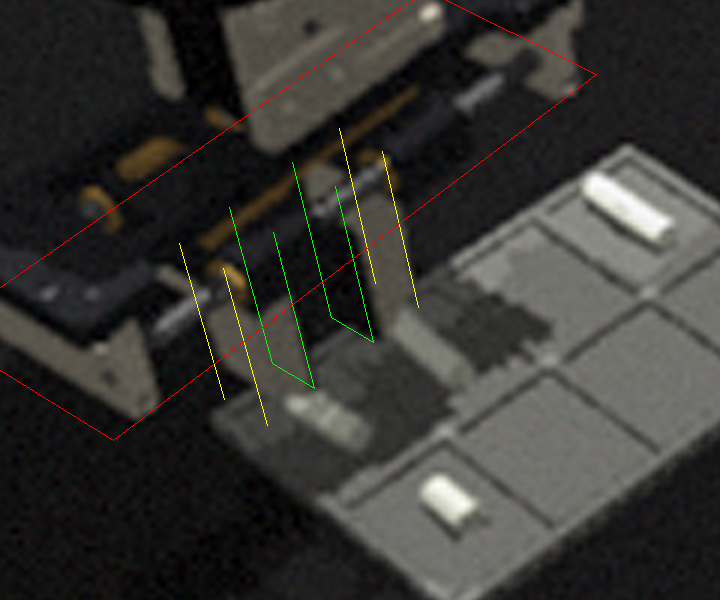

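>>> servo_tool(plan=[[[-0.3,-0.3,-0.8],[0,0,0]],[[-0.3,-0.3,-1.7],[0,0,0]],[[-0.3,-0.3,-1.7],[0,0,0]],[[-0.3,-0.3,-1.7],[0,0,0]]])

```text
clock: 38.9
position: [0.4425, -0.3115, -0.0042]
ee_rot: [2.132, 0.187, -2.124]
force: [0.2, -0.2, 0.5]
width: 0.27
```

Run:
```python
from h import *
s=tool()
p=arm.get_image("scene"); overlay(p,s,[0,0,.029],8,(120,250,220,325),"pics/s43.png")
```

```text
t 38.9 pos [ 44.25 -31.15  -0.42] xaxis [ 0.004 -0.001 -1.   ] jaw deg -79.9 w 24.8 F [ 0.2 -0.2  0.5]
```

View pics/s43.png

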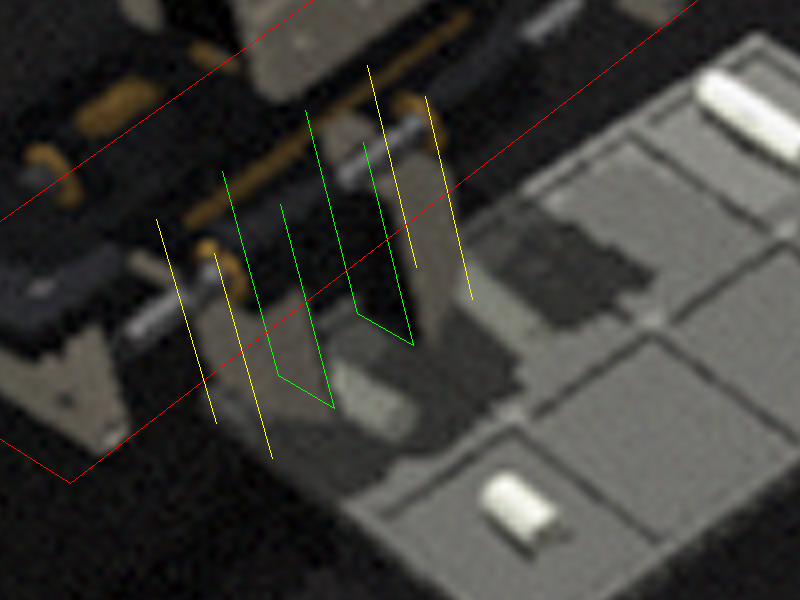

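>>> servo_tool(plan=[[[-0.2,0.1,-0.4],[0,0,0]],[[-0.2,0.1,-0.9],[0,0,0]],[[-0.2,0.1,-0.9],[0,0,0]],[[-0.2,0.1,-0.9],[0,0,0]]])

```text
clock: 39.35
position: [0.4404, -0.3107, -0.0132]
ee_rot: [2.132, 0.187, -2.125]
force: [0.2, -1.1, 0.4]
width: 0.274
```

Run:
```python
from h import *
s=tool()
p=arm.get_image("scene"); cv2.imwrite("pics/s44.png",cv2.resize(p["frame"][250:325,120:220],None,fx=8,fy=8,interpolation=cv2.INTER_CUBIC))
```

```text
t 39.35 pos [ 44.04 -31.07  -1.32] xaxis [ 0.004 -0.001 -1.   ] jaw deg -79.9 w 25.2 F [ 0.2 -1.1  0.4]
```

View pics/s44.png

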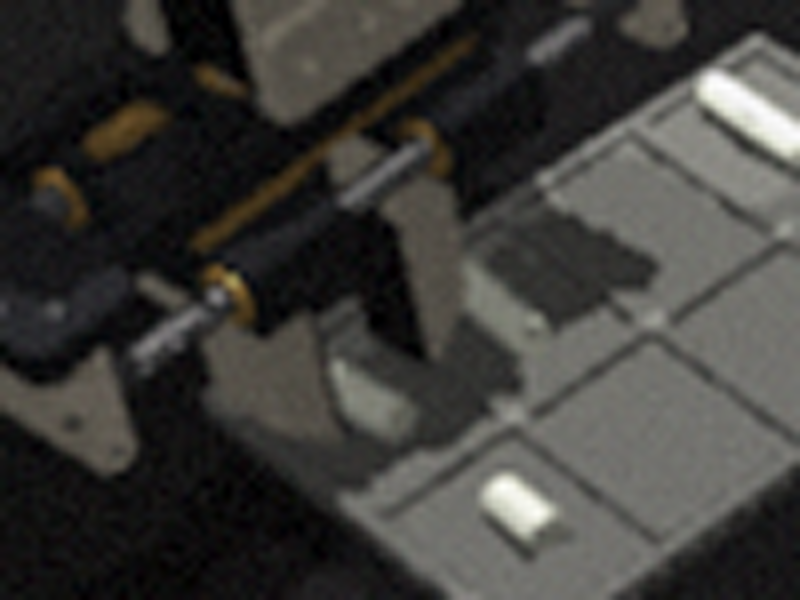

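>>> servo_tool(plan=[[[0,0,-0.3],[0,0,0]],[[0,0,-0.5],[0,0,0]],[[0,0,-0.5],[0,0,0]]])

```text
clock: 39.7
position: [0.4404, -0.3106, -0.0184]
ee_rot: [2.132, 0.187, -2.125]
force: [0.2, 0.5, 0.5]
width: 0.269
```

>>> servo_tool(plan=[[[0,0,0],[0,0,0]],[[0,0,0],[0,0,0]],[[0,0,0],[0,0,0]],[[0,0,0],[0,0,0]],[[0,0,0],[0,0,0]],[[0,0,0],[0,0,0]]], grip=0, squeeze=15)

```text
clock: 40.3
position: [0.4405, -0.3106, -0.0184]
ee_rot: [2.132, 0.187, -2.125]
force: [0.7, 0.0, 0.1]
width: 0.104
```

>>> servo_tool(plan=[[[0,0,1],[0,0,0]],[[0,0,3],[0,0,0]],[[0,0,5],[0,0,0]],[[0,0,5],[0,0,0]]])

```text
clock: 40.7
position: [0.4417, -0.3118, 0.0343]
ee_rot: [2.135, 0.185, -2.121]
force: [1.1, -0.4, 0.7]
width: 0.101
```

Run:
```python
from h import *
s=tool()
p=arm.get_image("scene"); cv2.imwrite("pics/s45.png",cv2.resize(p["frame"][230:330,110:230],None,fx=6,fy=6,interpolation=cv2.INTER_CUBIC))
```

```text
t 40.7 pos [ 44.17 -31.18   3.43] xaxis [ 0.007 -0.003 -1.   ] jaw deg -79.9 w 9.3 F [ 1.1 -0.4  0.7]
```

View pics/s45.png

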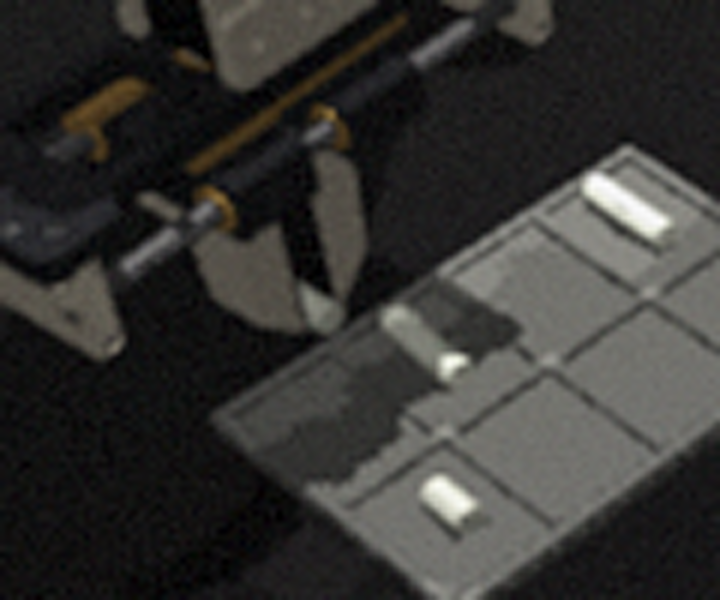

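>>> servo_tool(plan=[[[0,0,4],[0,0,0]],[[0.2,2,6],[0,0.3,0]],[[0.5,6.5,6],[0,0.3,0]],[[0.8,11,6],[0,0.3,0]],[[1.2,15.5,6],[0,0.3,0]],[[1.5,20,6],[0,0.3,0]],[[1.8,24.5,6],[0,0.3,0]],[[2.1,28.5,6],[0,0.3,0]],[[2.2,30.3,6],[0,0.3,0]],[[2.2,30.3,6],[0,0.3,0]],[[2.2,30.3,6],[0,0.3,0]]])

```text
clock: 41.85
position: [0.463, -0.0084, 0.0929]
ee_rot: [2.127, 0.187, -2.127]
force: [-0.1, 0.4, -0.2]
width: 0.103
```

Run:
```python
from h import *
s=tool()
p=arm.get_image("scene"); cv2.imwrite("pics/s46.png",cv2.resize(p["frame"][140:240,230:350],None,fx=6,fy=6,interpolation=cv2.INTER_CUBIC))
```

```text
t 41.85 pos [46.3  -0.84  9.29] xaxis [ 0.    -0.002 -1.   ] jaw deg -79.8 w 9.5 F [-0.1  0.4 -0.2]
```

View pics/s46.png

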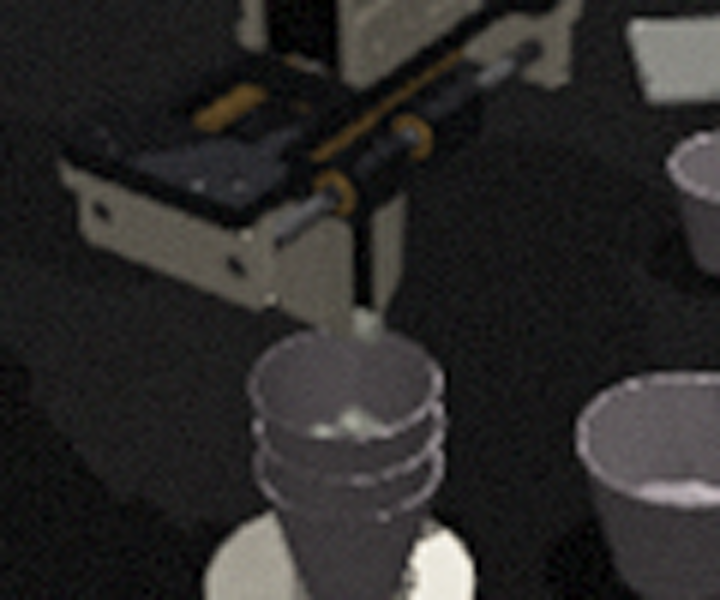

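>>> servo_tool(plan=[[[-0.2,0,-1.3],[0,0,0]],[[-0.2,0,-2.6],[0,0,0]],[[-0.2,0,-3.4],[0,0,0]],[[-0.2,0,-3.8],[0,0,0]],[[-0.2,0,-3.8],[0,0,0]]])

```text
clock: 42.4
position: [0.4607, -0.0097, 0.0545]
ee_rot: [2.128, 0.184, -2.129]
force: [-0.8, -1.0, -0.2]
width: 0.105
```

>>> servo_tool(plan=[[[0,0,0],[0,0,0]],[[0,0,0],[0,0,0]],[[0,0,0],[0,0,0]],[[0,0,0],[0,0,0]],[[0,0,2],[0,0,0]],[[0,0,5],[0,0,0]],[[0,0,7],[0,0,0]]], grip=0.16)

```text
clock: 43.1
position: [0.461, -0.01, 0.1259]
ee_rot: [2.129, 0.183, -2.129]
force: [0.3, 0.9, 1.4]
width: 0.164
```

Run:
```python
from h import *
s=tool()
p=arm.get_image("scene"); cv2.imwrite("pics/s47.png",cv2.resize(p["frame"][140:240,230:350],None,fx=6,fy=6,interpolation=cv2.INTER_CUBIC))
p=arm.get_image("top"); bars(p); cups(p,"lid",.009)
```

```text
t 43.1 pos [46.1  -1.   12.59] xaxis [ 0.    -0.003 -1.   ] jaw deg -80.0 w 15.0 F [0.3 0.9 1.4]
px 423.4 302.4 xy [ 43.2  -18.38] ang 3.5 len 3.93 wid 0.88
px 468.4 299.9 xy [ 43.82 -26.98] ang 1.2 len 3.83 wid 0.81
px 485.2 266.8 xy [ 50.21 -30.33] ang 4.6 len 1.75 wid 0.87
lid [436. 179.] 0.65 [ 67.49 -21.41   3.51] err 0.49
```

View pics/s47.png

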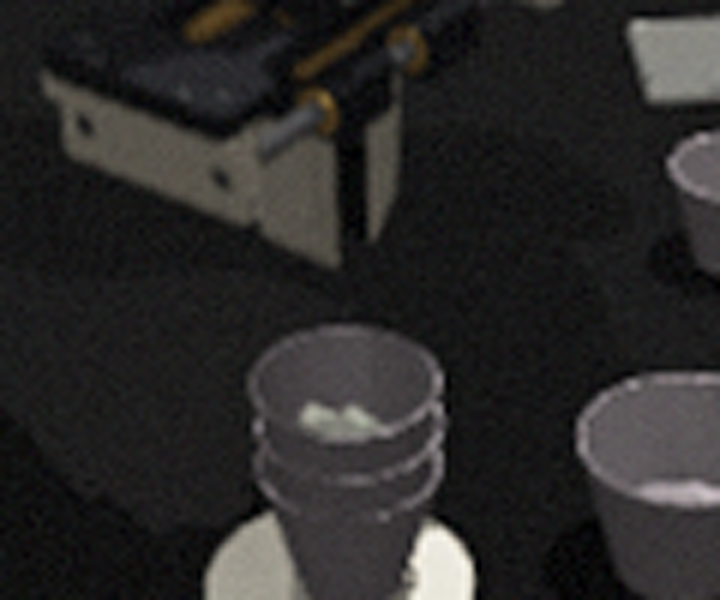

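All three bars lie in the top cup, around px (286,210) and well below the rim. Now the lid, at about (0.675, -0.214).

>>> servo_tool(plan=[[[3,-3,0],[0,0,-4]],[[6.5,-6.2,0],[0,0,-8]],[[10,-9.5,0],[0,0,-10]],[[13.5,-12.8,0],[0,0,-10]],[[17,-16,0],[0,0,-10]],[[20,-19,-2],[0,0,-10]],[[21.5,-20.4,-6],[0,0,-10]],[[21.5,-20.4,-9],[0,0,-10]],[[21.5,-20.4,-9],[0,0,-10]],[[21.5,-20.4,-9],[0,0,-10]]], grip=0.42)

```text
clock: 44.25
position: [0.6758, -0.213, 0.0346]
ee_rot: [2.22, -0.001, -2.221]
force: [-0.2, -0.2, 0.7]
width: 0.419
```

Run:
```python
from h import *
s=tool()
p=arm.get_image("scene"); overlay(p,s,[0,0,.029],5,(220,250,360,370),"pics/s48.png"); cups(p,"lid",.009); print(proj(p,[.6749,-.2141,.018]))
p=arm.get_image("top"); cups(p,"lid",.009); cups(p,"cup_1",.093); cv2.imwrite("pics/t48.png",cv2.resize(p["frame"][240:330,280:380],None,fx=6,fy=6,interpolation=cv2.INTER_CUBIC))
```

```text
t 44.25 pos [ 67.58 -21.3    3.46] xaxis [-0.    -0.001 -1.   ] jaw deg -89.9 w 38.5 F [-0.2 -0.2  0.7]
lid [283. 338.] 0.74 [ 67.7  -21.58   3.51] err 1.04
[283.89545564 335.78659247]
lid [190. 153.] 0.21 [71.46 27.02  4.  ] err 5.28
cup_1 [147. 186.] 0.54 [63.06 33.11  2.91] err 3.59
```

View pics/s48.png

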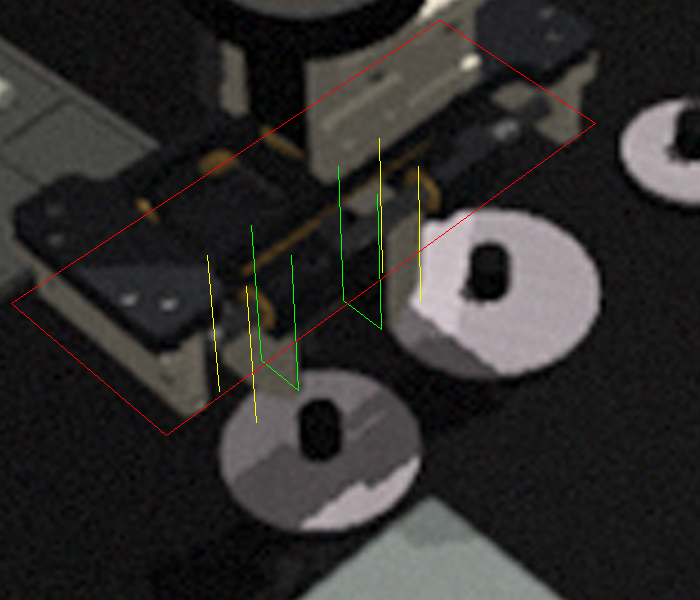

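View pics/t48.png

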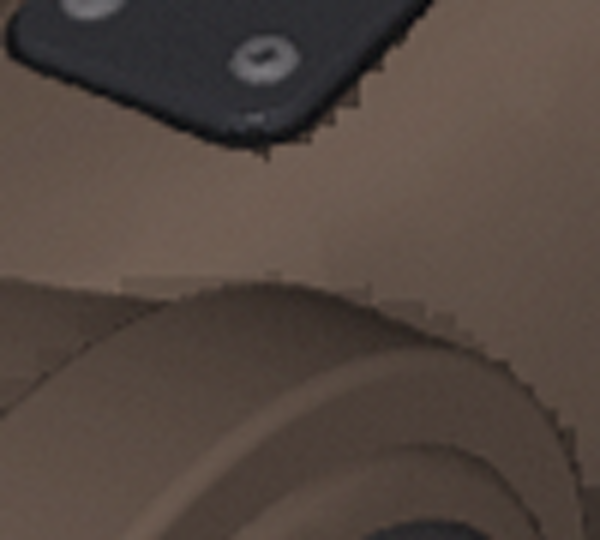

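>>> servo_tool(plan=[[[0,0,-1.5],[0,0,0]],[[0,0,-3],[0,0,0]],[[0,0,-3.6],[0,0,0]],[[0,0,-3.6],[0,0,0]],[[0,0,-3.6],[0,0,0]]])

```text
clock: 45.0
position: [0.6774, -0.2133, 0.0009]
ee_rot: [2.223, -0.001, -2.215]
force: [0.5, -0.3, 0.3]
width: 0.425
```

Run:
```python
from h import *
s=tool()
p=arm.get_image("scene"); overlay(p,s,[0,0,.029],6,(230,280,350,370),"pics/s49.png")
```

```text
t 45.0 pos [ 67.74 -21.33   0.09] xaxis [ 0.004 -0.003 -1.   ] jaw deg -89.9 w 39.1 F [ 0.5 -0.3  0.3]
```

View pics/s49.png

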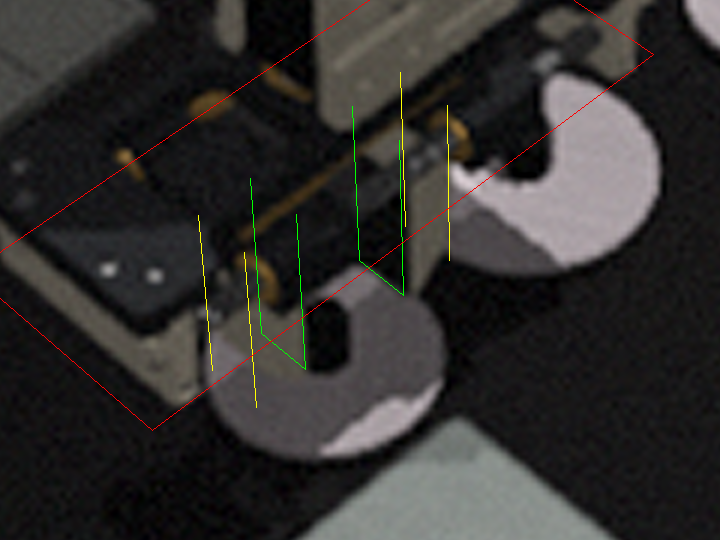

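>>> servo_tool(plan=[[[-0.2,0,-0.5],[0,0,0]],[[-0.2,0,-1.1],[0,0,0]],[[-0.2,0,-1.5],[0,0,0]],[[-0.2,0,-1.5],[0,0,0]],[[-0.2,0,-1.5],[0,0,0]]])

```text
clock: 45.55
position: [0.6756, -0.2134, -0.0138]
ee_rot: [2.224, -0.001, -2.215]
force: [-0.2, -0.0, 0.5]
width: 0.417
```

Run:
```python
from h import *
s=tool()
p=arm.get_image("scene"); cv2.imwrite("pics/s50.png",cv2.resize(p["frame"][280:370,230:350],None,fx=6,fy=6,interpolation=cv2.INTER_CUBIC))
```

```text
t 45.55 pos [ 67.56 -21.34  -1.38] xaxis [ 0.004 -0.003 -1.   ] jaw deg -89.9 w 38.4 F [-0.2 -0.   0.5]
```

View pics/s50.png

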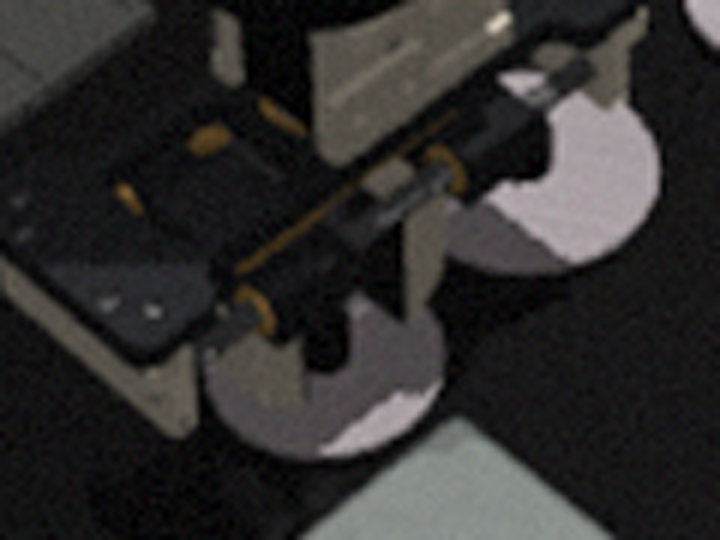

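>>> servo_tool(plan=[[[0,0,0],[0,0,0]],[[0,0,0],[0,0,0]],[[0,0,0],[0,0,0]],[[0,0,0],[0,0,0]],[[0,0,0],[0,0,0]],[[0,0,0],[0,0,0]],[[0,0,0],[0,0,0]]], grip=0, squeeze=25)

```text
clock: 46.3
position: [0.6758, -0.2136, -0.0134]
ee_rot: [2.224, -0.001, -2.214]
force: [0.8, -0.9, 1.3]
width: 0.165
```

>>> servo_tool(plan=[[[0,0,1],[0,0,0]],[[0,0,3],[0,0,0]],[[0,0,5],[0,0,0]],[[0,0,5],[0,0,0]]])

```text
clock: 46.7
position: [0.6775, -0.2147, 0.04]
ee_rot: [2.228, -0.003, -2.208]
force: [0.5, -0.1, 0.3]
width: 0.166
```

Run:
```python
from h import *
s=tool()
p=arm.get_image("scene"); cv2.imwrite("pics/s51.png",cv2.resize(p["frame"][260:370,220:360],None,fx=5,fy=5,interpolation=cv2.INTER_CUBIC))
```

```text
t 46.7 pos [ 67.75 -21.47   4.  ] xaxis [ 0.009 -0.005 -1.   ] jaw deg -89.9 w 15.3 F [ 0.5 -0.1  0.3]
```

View pics/s51.png

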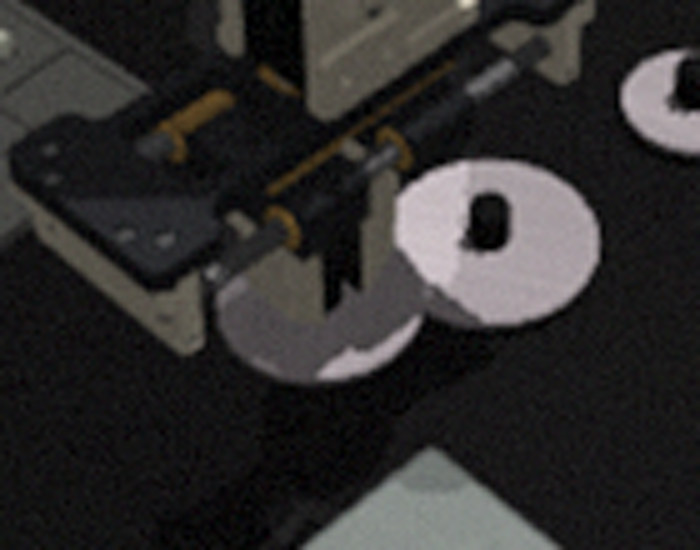

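>>> servo_tool(plan=[[[0,0,4],[0,0,0]],[[-1,1,8],[0.3,0.5,0]],[[-4,4,8.5],[0.3,0.5,0]],[[-7.4,7.2,8.5],[0.3,0.5,0]],[[-10.8,10.5,8.5],[0.3,0.5,0]],[[-14.2,13.8,8.5],[0.3,0.5,0]],[[-17.6,17.1,8.5],[0.3,0.5,0]],[[-20.3,19.8,8.5],[0.3,0.5,0]],[[-21.3,20.8,8.5],[0.3,0.5,0]],[[-21.3,20.8,8.5],[0.3,0.5,0]],[[-21.3,20.8,8.5],[0.3,0.5,0]]])

```text
clock: 47.85
position: [0.464, -0.0059, 0.1234]
ee_rot: [2.22, 0.005, -2.222]
force: [0.8, 0.1, 0.1]
width: 0.165
```

Run:
```python
from h import *
s=tool()
p=arm.get_image("scene"); cv2.imwrite("pics/s52.png",cv2.resize(p["frame"][130:260,220:360],None,fx=5,fy=5,interpolation=cv2.INTER_CUBIC))
# stack fit by silhouettes: top cup rim at z=.093
for x in arm.trace(p,"cup_1"):
  if np.hypot(*(np.array(x["at"])-[287,215]))<30: print(x["at"],x["score"],x["pixels"].sum()); np.save("m.npy",x["pixels"])
```

```text
t 47.85 pos [46.4  -0.59 12.34] xaxis [-0.001  0.002 -1.   ] jaw deg -89.8 w 15.2 F [0.8 0.1 0.1]
[287.6, 230.1] 0.9 379
[295.0, 223.4] 0.76 255
[285.7, 202.9] 0.57 551
```

View pics/s52.png

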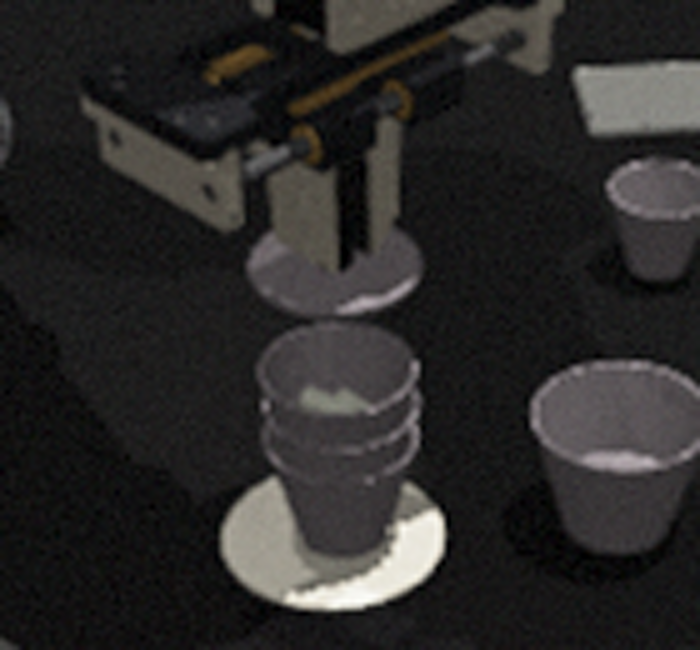

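Run:
```python
from h import *
p=arm.get_image("scene"); cv2.imwrite("pics/s53.png",p["frame"])
def ov(f,c,r,z,col,sc,x0,y0):
    P=np.array([(proj(p,[c[0]+r*np.cos(t),c[1]+r*np.sin(t),z])+.5)*sc-[x0*sc,y0*sc] for t in np.linspace(0,6.283,60)])
    cv2.polylines(f,[P.astype(np.int32)],True,col,1)
f=cv2.resize(p["frame"][165:235,250:330],None,fx=9,fy=9,interpolation=cv2.INTER_CUBIC)
ov(f,(.464,-.006),.034,.093,(0,255,0),9,250,165)
ov(f,(.464,-.006),.036,.146,(0,255,255),9,250,165)
ov(f,(.464,-.006),.036,.142,(0,0,255),9,250,165)
cv2.imwrite("pics/s53.png",f)
```

```text
(no output)
```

View pics/s53.png

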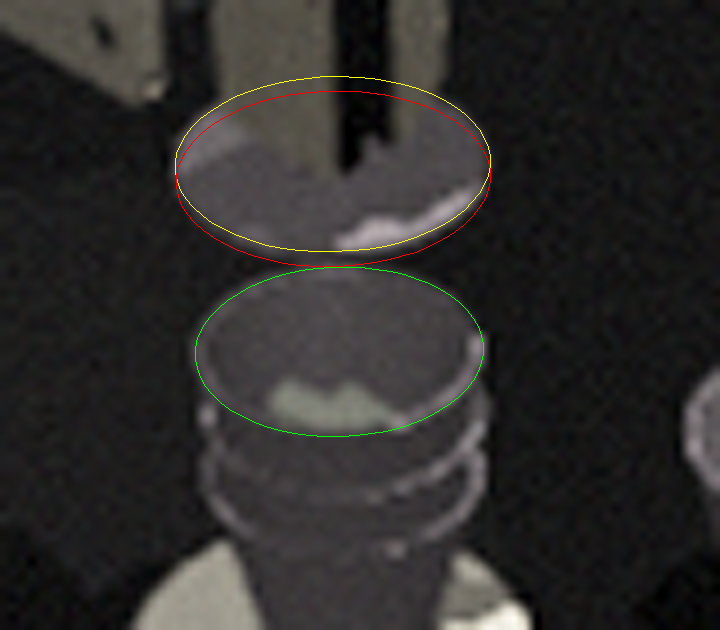

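Overlays at (0.464, -0.006) fit both the lid and the top cup's rim to about a pixel, so I lower the lid.

>>> servo_tool(plan=[[[0,0,-1.5],[0,0,0]],[[0,0,-3],[0,0,0]],[[0,0,-3.8],[0,0,0]],[[0,0,-4.2],[0,0,0]],[[0,0,-4.5],[0,0,0]],[[0,0,-4.7],[0,0,0]],[[0,0,-4.7],[0,0,0]],[[0,0,-4.7],[0,0,0]]])

```text
clock: 48.8
position: [0.4647, -0.0071, 0.0767]
ee_rot: [-2.221, -0.002, 2.222]
force: [0.6, -0.6, 0.8]
width: 0.162
```

>>> servo_tool(plan=[[[0,0,-0.1],[0,0,0]],[[0,0,-0.2],[0,0,0]],[[0,0,-0.2],[0,0,0]]])

```text
clock: 49.1
position: [0.4647, -0.007, 0.0747]
ee_rot: [-2.221, -0.002, 2.222]
force: [0.0, 0.5, -1.5]
width: 0.163
```

Run:
```python
from h import *
s=tool()
p=arm.get_image("scene"); cv2.imwrite("pics/s54.png",cv2.resize(p["frame"][165:235,250:330],None,fx=9,fy=9,interpolation=cv2.INTER_CUBIC))
```

```text
t 49.1 pos [46.47 -0.7   7.47] xaxis [-0.     0.001 -1.   ] jaw deg -90.0 w 15.0 F [ 0.   0.5 -1.5]
```

View pics/s54.png

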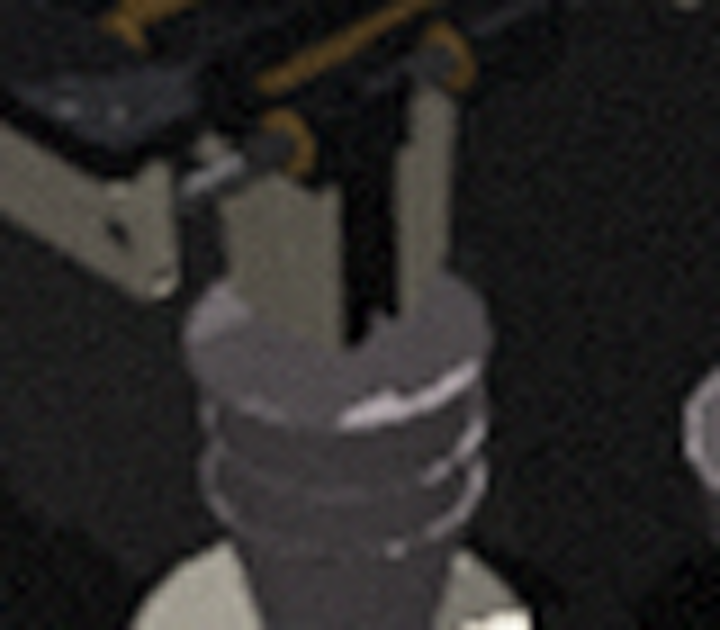

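>>> servo_tool(plan=[[[0,0,-0.1],[0,0,0]],[[0,0,-0.1],[0,0,0]]])

```text
clock: 49.35
position: [0.4655, -0.0072, 0.0744]
ee_rot: [-2.222, -0.002, 2.22]
force: [-2.3, 0.6, 10.3]
width: 0.163
```

>>> servo_tool(plan=[[[0,0,0],[0,0,0]],[[0,0,0],[0,0,0]],[[0,0,0],[0,0,0]],[[0,0,0],[0,0,0]],[[0,0,0],[0,0,0]],[[0,0,1],[0,0,0]],[[0,0,3],[0,0,0]],[[0,0,6],[0,0,0]],[[0,0,9],[0,0,0]]], grip=0.45)

```text
clock: 50.25
position: [0.4651, -0.0077, 0.1657]
ee_rot: [-2.221, -0.0, 2.221]
force: [0.9, 0.6, 0.2]
width: 0.444
```

>>> servo_tool(plan=[[[0,-4,2],[0,0,0]],[[0,-9,4],[0,0,0]],[[0,-14,4],[0,0,0]],[[0,-19,4],[0,0,0]],[[0,-24,4],[0,0,0]],[[0,-28,4],[0,0,0]],[[0,-28,4],[0,0,0]],[[0,-28,4],[0,0,0]]])

```text
clock: 51.05
position: [0.4641, -0.2895, 0.2062]
ee_rot: [-2.219, 0.005, 2.219]
force: [-0.1, 0.9, -0.4]
width: 0.451
```

Run:
```python
from h import *
s=tool()
p=arm.get_image("scene"); cv2.imwrite("pics/s55.png",cv2.resize(p["frame"][165:255,250:330],None,fx=6,fy=6,interpolation=cv2.INTER_CUBIC)); cv2.imwrite("pics/s55f.png",p["frame"])
p=arm.get_image("top"); cv2.imwrite("pics/t55.png",p["frame"]);
for q,z in(("lid",.097),("lid_large",.009),("lid_small",.009),("cup_large",.06),("cup_small",.046)): cups(p,q,z)
```

```text
t 51.05 pos [ 46.41 -28.95  20.62] xaxis [-0. -0. -1.] jaw deg -90.3 w 41.5 F [-0.1  0.9 -0.4]
lid [333. 285.] 0.91 [46.34 -0.68  3.52] err 0.56
lid_large [385. 186.] 0.8 [ 66.42 -11.78   4.07] err 0.54
lid_small [335. 179.] 0.87 [67.02 -0.6   2.76] err 0.51
cup_large [282. 242.] 0.92 [54.22  8.89  3.86] err 0.48
cup_small [185. 307.] 0.93 [41.65 25.86  2.55] err 0.45
```

View pics/s55.png

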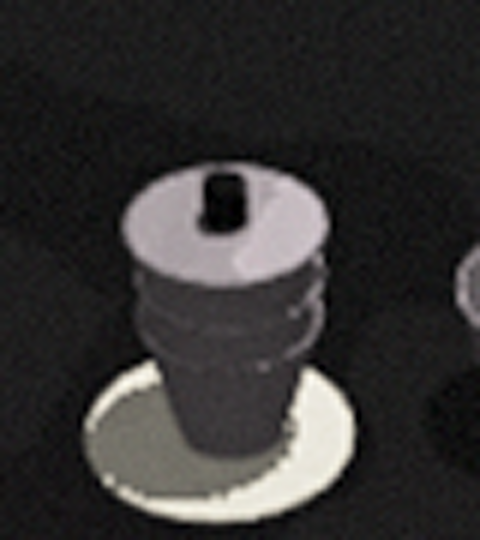

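View pics/t55.png

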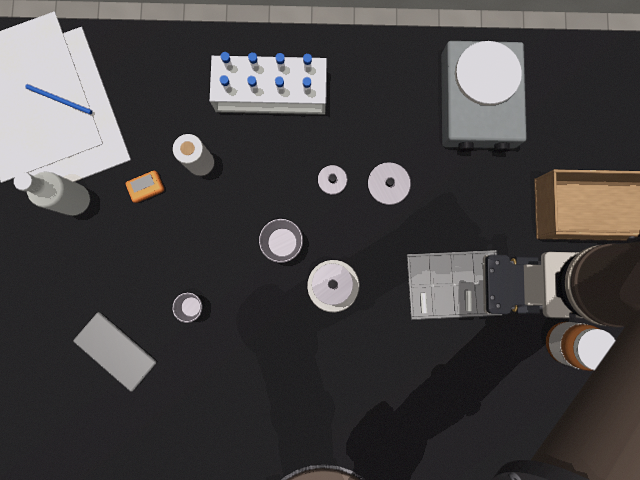

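Run:
```python
from h import *
p=arm.get_image("scene")
f=cv2.resize(p["frame"][165:255,250:330],None,fx=8,fy=8,interpolation=cv2.INTER_CUBIC)[:600]
for r,z,c in((.036,.097,(0,255,0)),(.034,.075,(0,255,255)),(.034,.057,(0,0,255)),(.036,.093,(255,0,0))):
    P=np.array([(proj(p,[.4645+r*np.cos(t),-.0065+r*np.sin(t),z])+.5-[250,165])*8 for t in np.linspace(0,6.283,60)])
    cv2.polylines(f,[P.astype(np.int32)],True,c,1)
cv2.imwrite("pics/s56.png",f)
```

```text
(no output)
```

View pics/s56.png

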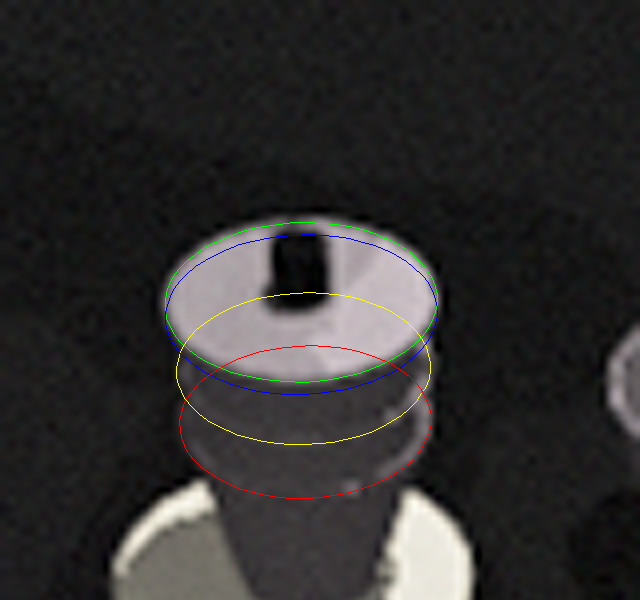

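The lid's disc matches the seated height (green ring at 97 mm) and is level, and the rims below match a fully nested stack. I hand the job in.

Run:
```python
from h import *
tool(); print(arm.sign_off())
```

```text
t 51.45 pos [ 46.55 -28.66  20.58] xaxis [ 0.     0.001 -1.   ] jaw deg -89.9 w 41.5 F [1.3 0.2 0.3]
the job is handed in; nothing more can be done
None
```

I stacked the three middle cups on the mat, laid the three middle bars in the top cup, put the 72 mm lid on, and handed the job in at about 51 s of the 192 s limit.

- **Last checks:** The lid centre measured (0.463, -0.007), about 4 mm from the mat's centre at (0.462, -0.0105). Seated-height overlays matched the lid and the lower rims to about a pixel, so it is sitting level on a fully nested stack. The bars lay well below the rim just before the lid went on. The other cups and lids had moved no more than about 1 mm. The other bars were unmoved when last measured, just before the lid was fetched. The paper roll stands, and the arm ended clear of everything.
- **What disagreed:** The fingers in the pictures sat 2–3 cm higher than the reported TCP. Because of this the first grasp closed above the cup's rim without touching it. I corrected every later grasp from the pictures.
- **Not checked:** The top camera got no clear view into the cup after the bars went in, so I saw them only from the scene camera.

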